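# Lay a glass blank in the sprung cradle and close its guard

## Robot

A 6-joint arm with a two-finger parallel gripper is mounted at the origin on the work surface. World frame = base frame: x ahead of the robot, y to its left, z up, the work surface at z = 0. Lengths are in mm, angles in rad, forces in N, time in s.
With the tool pointing down it reaches from about 350 to 875 mm from the base axis. Payload 15.5 kg.
Tool frame: the origin (TCP) lies at the centre of the arm's flange, where the gripper is bolted on; the fingertips stand 173 mm ahead of it and the grasp point (between the pads) lies 155 mm ahead of it; z points along the fingers, y is the line along which they close (so a half turn about z gives the same grasp; the last joint's range is limited). The gripper opens to 85 mm and grips with 20 to 120 N. Pads are 22 mm wide; open, the fingers measure 114 mm over their backs; the gripper's body (76 mm by 85 mm) begins 54 mm behind the grasp point. The pads swing forward as they close: fully open they stand 13 mm farther back than shut.
Start: joints at [1.083, 0.494, 1.345, -0, 1.302, -0.096], TCP at [239.232, 577.405, 404.677] pointing down, gripper open.
Joint ranges: [-2.91, 2.91], [-0.82, 2.16], [0.22, 2.67], [-1.22, 4.37], [0.12, 2.79], [-3.08, 3.08]. Speed limits (rad/s): [1.89, 1.89, 2.57, 3.01, 3.01, 3.01].

## Interface

Orientations are given as a unit quaternion [w, x, y, z].
In Python, from cell import robot gives the robot as it stands.
- The arm moves only by the tool arm_command, never from a script. Its argument "targets" is a list of rows, each an object with "dp": the shift along the tool's x, y, z in m, a list of three; "dr": the turn, a rotation vector about the tool's x, y, z in rad, a list of three; "claw": the opening, from 0 (shut) to 1 (fully open). In form: [{"dp": [x, y, z], "dr": [ax, ay, az], "claw": claw}, ...]. A call has 1 to 8 rows; each row shifts and turns the commanded pose from where the row before left it, along the tool's axes as they then stand; what a row does not reach is not made up. A row lasts 1/10 s, in which the tool goes at most 50 mm and 8.59 degrees, less where a joint would pass 70% of its speed; a pose out of reach is approached as far as the arm can. A call with a gripper value outside its range is refused whole. The fingers move at their own pace and stop on an object; "squeeze" is the grip in N (left out, the last holds). Time passes only in rows, so rows that do not move let the fingers close. It gives the time, the measured TCP pose, the force, the opening and the grip force at its end, in the units of the state.
- robot.get_obs(): the state, without advancing time (a new reading comes with each control period).
- robot.snapshot(name): name is "side" or "top"; returns (picture, depth): 420x560x3 uint8, red, green, blue; 420x560 float32, mm along the optical axis (not along the pixel's ray), 0 where there is no reading.
- robot.calibration(name): a dict with "vertical_fov" (degrees; the focal length in pixels is half the picture's height over the tangent of half this angle, whatever the lens; pixels are square), "cx", "cy" (the principal point, pixels), "rvec" (rotation vector, rad) and "tvec" (3), from world to camera coordinates, as OpenCV has them. Camera axes: x right, y down, z forward; pixel columns grow to the right and rows downward; lengths in mm; the calibration is good to about 2 mm. A picture is of the moment at which its call begins. calibration takes no time and is no camera call.
- robot.finish_job(): hands the job in; it is judged then, once.
The state is a dict: "clock": time; "q": joint angles; "qd": joint speeds; "effort": joint torques, N m; "tcp_pos": TCP position; "tool_rot": TCP orientation; "contact_force": force on the tool from outside, world axes, zero at the start; "wrist_torque": the same for the moment, N m; "opening": finger opening in mm; "gripper_force": force on a finger pad.
Only numpy, scipy, OpenCV 4.12 (cv2) and the standard library are available. Lean on these libraries where they do the work, as an engineer would, in place of code of your own. Each camera call takes 0.05 s, during which the arm holds its last target. There are 200 camera calls.

## Task

Take the necked glass blank out of the timber block and lay it gently on its side in the V saddles of the metal cradle, base against the sprung rubber pad and mouth against the fixed end stop, so that the pad holds it lengthwise. Let go of it, then lower the hinged clear guard gently until it rests fully closed on its posts. Leave the other two glass pieces standing in the block.

Things in the scene. Friction and masses are not known exactly. Their poses are not given: they have to be found in the camera images.
- blank: the clear glass blank to be laid down, 150 g (varies): a plain round body 36 mm in diameter and 100 mm long, then a 10 mm shoulder and a slim neck 14 mm in diameter, 145 mm long in all. It starts upright, neck up, in one of the block's three sockets. Origin: centre of its flat base; z runs along its axis towards the mouth.
- blank_mouth (a point): centre of the blank's closed mouth end, 145 mm from its base along its axis
- block: fixed timber block, 240 x 75 x 45 mm high, origin under its centre, x along its length. Three sockets, 38 mm wide and 15 mm deep, lie along its x axis at x = -85, 0 and +85 mm; their floors are 30 mm above the table. Which piece stands in which socket varies.
- dome: short round-topped glass piece without a neck, 36 mm in diameter, 78 mm tall; origin at its base, z up. Leave it standing in the block.
- bud: glass piece with a 36 mm wide, 25 mm high foot, a 12 mm stem, a 32 mm ball and a thin spike, 170 mm tall; origin at its base, z up. Leave it standing in the block.
- cradle: fixed metal cradle, base plate 160 (x) x 250 (y) x 12 mm, origin under its centre. Two V saddles 12 mm wide, centred at y = -57 and +20 mm, hold a 36 mm round body along y with its axis 52 mm up; they reach to 4 mm below that axis, with room for fingers between them. Guard posts: x = +72 and -68, y = +-115 mm, 82 mm high.
- stop (a point): middle of the top edge of the fixed end stop's face: y = +75 mm, 58 mm up in the cradle's frame. The stop is a steel plate 44 mm wide and 10 mm thick; the mouth of the blank rests against its face, which looks to -y.
- seat (a point): where the centre of the blank's base belongs when it is in place: on the saddle axis, y = -70 mm and 52 mm up in the cradle's frame; axes as the cradle's. The mouth then meets the fixed stop.
- pad (a joint): travel of the sprung rubber pad, 0 (free, face at y = -64 mm of the cradle, looking to +y) to 0.014 m, growing as it is pushed to -y; 3 N to start it, 500 N/m. Face 36 mm wide, from 36 to 70 mm above the cradle's underside; its rod's guide stands behind it at y = -106 mm, 70 mm high. With the blank in place it is pushed in 6 mm.
- guard (a joint): angle of the guard, rad: 0 closed (level on its posts), starts open at 1.7 to 1.9, limit 1.95. Its stiff hinge stays where it is left; it takes about 2 to 5 N at the edge to move. It opens upward about the cradle's +y axis.
- guard_hinge (a point): on the guard's hinge line, in the middle: x = +72 mm, y = 0, 82 mm up in the cradle's frame; axes turn with the guard. When closed the guard runs from here 161 mm along its own -x; it is 246 mm wide along y, 5 mm thick, its top face 5 mm above the hinge line; clear plastic with a wooden edge strip.
- guard_edge (a point): top of the wooden strip along the guard's free edge, in the middle; -153 mm along x and 8 mm above the hinge in the guard's frame

How it is judged (in metres and radians):
On the way, in this order (a step that is already met when the one before it is completed fails the run):
1. the blank is lifted out of the block (contact force between blank and block below 0.01 N and height (world z) of blank above 0.06 m), for 0.1 s.
2. the blank lies in place in the saddles, pad pushed in, let go, guard still open (distance between blank and seat below 0.005 m and angle between the z axis of blank and the y axis of cradle, either way round below 0.06 rad and y of blank_mouth in the frame of cradle between 0.07 and 0.078 m and value of joint pad above 0.003 m and contact force between blank and the fingers below 0.05 N and value of joint guard above 1.2 rad), for 0.2 s.
3. the guard is closed (value of joint guard below 0.05 rad), for 0.2 s.
At the end, for the whole second after the job is handed in: Blank in the saddles: base within 5 mm of the seat, axis within 0.06 rad of the cradle's y, mouth at y = 70 to 78 mm, pad pushed in over 3 mm, at rest; guard within 0.05 rad of closed; the other two pieces within 20 mm of their start and 0.15 rad of upright (distance between blank and seat below 0.005 m and angle between the z axis of blank and the y axis of cradle, either way round below 0.06 rad and y of blank_mouth in the frame of cradle between 0.07 and 0.078 m and value of joint pad above 0.003 m and value of joint guard below 0.05 rad and linear speed of blank below 0.02 m/s and angle between each of dome, bud's own z axis and vertical below 0.15 rad and distance of each of dome, bud from where it was at the start of the episode below 0.02 m); the robot touches nothing.
It fails at once if the guard is slammed: closing faster than 1.2 rad/s within the last 0.25 rad (value of joint guard below 0.25 rad and velocity of joint guard below -1.2 rad/s).
It fails at once if the blank is knocked against the cradle with more than 40 N (contact force between blank and cradle above 40 N).
It fails at once if one of the other glass pieces is knocked over (0.5 rad) or moved 40 mm (angle between any of dome, bud's own z axis and vertical above 0.5 rad or distance of any of dome, bud from where it was at the start of the episode above 0.04 m).
It also fails if it takes over 72 s, if anything falls off the work surface, if the arm or the gripper's body presses on something with over 40 N, if the wrist force passes 120 N, or if a joint passes its speed limit or range.

## Working session

There is one attempt and no reset: what is moved stays moved. The work goes in short steps, Python scripts to look and compute and a tool call to move; the robot and the scene stay as the last step left them, time stands still between calls to the robot, and variables do not carry over. Pictures are saved under pics/ and viewed, at most 10 in all, crops included, and the job is handed in when it is done.

Besides the shell and the picture viewer there is one more tool, called as a command line: name --argument value ..., lists and objects as JSON in quotes. arm_command: Moves the arm, as the interface text tells. Its arguments: {"type":"object","properties":{"targets":{"type":"array"},"squeeze":{"type":"number"}},"required":["targets"]}

```bash
ls; mkdir -p pics
cat > h.py <<'E'
import numpy as np, cv2
from cell import robot
def cal(n):
    c=robot.calibration(n); f=210/np.tan(np.radians(c["vertical_fov"])/2)
    R=cv2.Rodrigues(np.array(c["rvec"],float))[0]; t=np.array(c["tvec"],float)
    return f,c["cx"],c["cy"],R,t
def ray(n,u,v):
    f,cx,cy,R,t=cal(n); d=R.T@np.array([(u-cx)/f,(v-cy)/f,1]); return -R.T@t,d
def plane(n,u,v,z):
    o,d=ray(n,u,v); return o+d*(z-o[2])/d[2]
def proj(n,P):
    f,cx,cy,R,t=cal(n); p=(R@np.atleast_2d(P).T).T+t
    return np.c_[f*p[:,0]/p[:,2]+cx,f*p[:,1]/p[:,2]+cy]
def cloud(n,dep):
    f,cx,cy,R,t=cal(n); v,u=np.indices(dep.shape)
    c=np.stack([(u-cx)/f*dep,(v-cy)/f*dep,dep],-1); return (c-t)@R
E
python3 - <<'E'
from h import *
for n in("top","side"):
    p,d=robot.snapshot(n); cv2.imwrite(f"pics/{n}0.png",p[:,:,::-1]); np.save(f"{n}0.npy",d)
    o,_=ray(n,0,0);f=cal(n)[0]; print(n,o.round(),round(f),robot.calibration(n))
print(robot.get_obs())
E
```

```text
pics
top [396.  11. 965.] 480 {'vertical_fov': 47.23282005828317, 'cx': 273.4641417215987, 'cy': 204.99577820230033, 'rvec': array([ 2.1330924 , -2.15673588,  0.16946809]), 'tvec': array([ 11.12617457, 537.3153318 , 894.06360242])}
side [ 279. -708.  933.] 530 {'vertical_fov': 43.200460625145524, 'cx': 275.1310872415137, 'cy': 202.67276682050618, 'rvec': array([ 2.34973847, -0.35571942,  0.16412124]), 'tvec': array([-493.19631406,  221.97028401, 1075.83711042])}
{'clock': 0.1, 'q': array([ 1.08252780e+00,  4.94087284e-01,  1.34603084e+00,  5.21099463e-06,
        1.30250758e+00, -9.55092260e-02]), 'qd': array([-0.00125232, -0.00011517, -0.00070858,  0.00190107,  0.00199125,
        0.00158955]), 'effort': array([ 1.76681177e-03, -8.83583379e+01, -3.84558463e+01, -6.77605794e-05,
        5.35847430e-03, -4.35487422e-06]), 'tcp_pos': array([239.15391452, 577.29739273, 404.19377119]), 'tool_rot': array([-1.51041931e-04,  1.95120507e-01,  9.80779140e-01, -4.93954631e-04]), 'contact_force': array([-0.07311358, -0.12899487, -0.190561  ]), 'wrist_torque': array([ 0.02084432, -0.03277127,  0.02478156]), 'gripper_force': 0.0, 'opening': 85.39200341553844}
```

View pics/top0.png

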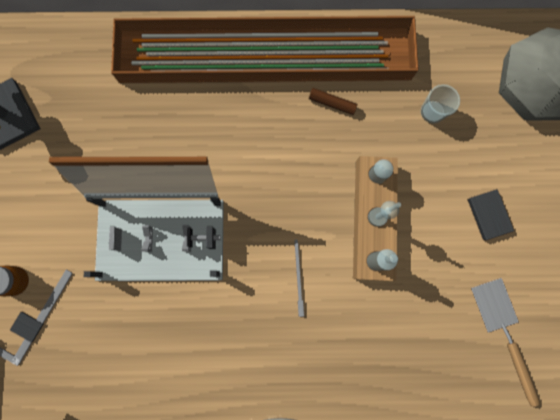

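View pics/side0.png

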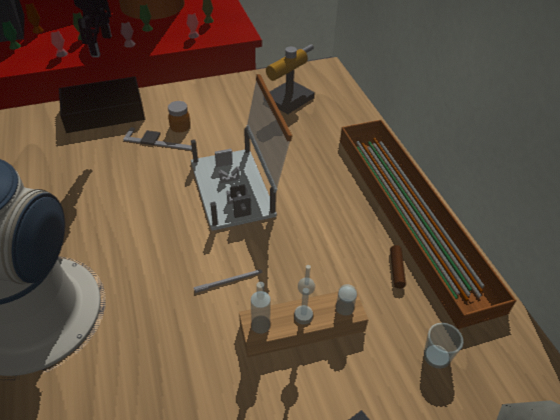

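The top view has world +x up and +y left. The cradle is at the left (plate about 97–223, 198–280) with its hinge at the top and its stop near (114,238). The guide and pad are near (210,238) and (188,238). The block runs vertically at about (377,218), with the dome at (382,170), the bud at (380,215) and the necked blank at (385,260), the end nearest the robot. The side view agrees: blank (260,305), bud (305,295), dome (346,297), guard open past vertical.

Run:
```python
from h import *
im=cv2.imread("pics/top0.png"); hsv=cv2.cvtColor(im,cv2.COLOR_BGR2HSV); d=np.load("top0.npy"); C=cloud("top",d)
print("zero depth frac",(d==0).mean())
for u,v in[(300,100),(130,205),(377,190),(365,235),(114,238),(210,238),(188,238),(385,260),(382,215),(130,160),(200,160),(150,180)]:
    print((u,v),C[v,u].round(), hsv[v,u])
def rect(mask,box,z,name):
    m=np.zeros_like(mask); x0,y0,x1,y1=box; m[y0:y1,x0:x1]=mask[y0:y1,x0:x1]
    m=cv2.morphologyEx(m,cv2.MORPH_CLOSE,np.ones((9,9)))
    m=cv2.morphologyEx(m,cv2.MORPH_OPEN,np.ones((5,5)))
    c=max(cv2.findContours(m,0,2)[0],key=cv2.contourArea)
    P=np.array([plane("top",u,v,z)[:2] for u,v in c[:,0].astype(float)],np.float32)
    print(name,cv2.minAreaRect(P)); cv2.drawContours(im,[c],-1,(0,0,255),1)
z=C[:,:,2]
plate=((hsv[:,:,1]<60)&(hsv[:,:,2]>120)).astype(np.uint8)*255
rect(plate,(85,190,235,292),12,"plate")
blk=((z>38)&(z<52)&(d>0)).astype(np.uint8)*255
rect(blk,(335,145,415,295),45,"block z")
cv2.imwrite("pics/t1.png",cv2.resize(np.hstack([im[140:300,80:240],im[140:300,300:420]]),None,fx=2.8,fy=2.8,interpolation=cv2.INTER_CUBIC))
```

```text
zero depth frac 0.003941326530612245
(300, 100) [766. -53.   3.] [ 17 103 171]
(130, 205) [545. 292.  13.] [ 76  15 190]
(377, 190) [ 565. -197.   43.] [ 16 122 161]
(365, 235) [ 476. -170.   47.] [ 16 119 175]
(114, 238) [475. 307.  58.] [105   6  79]
(210, 238) [472. 124.  70.] [100  11  70]
(188, 238) [473. 166.  68.] [120  18  28]
(385, 260) [ 425. -184.  141.] [ 86  25 152]
(382, 215) [ 508. -191.  101.] [ 88  27 123]
(130, 160) [580. 227. 241.] [ 13 162 124]
(200, 160) [579. 120. 239.] [ 13 169 118]
(150, 180) [564. 216. 162.] [ 19  49 114]
plate ((475.0373840332031, 233.19680786132812), (249.02206420898438, 158.7483367919922), 89.39263153076172)
block z ((512.518310546875, -194.24700927734375), (76.29887390136719, 239.99774169921875), 86.34153747558594)
```

View pics/t1.png

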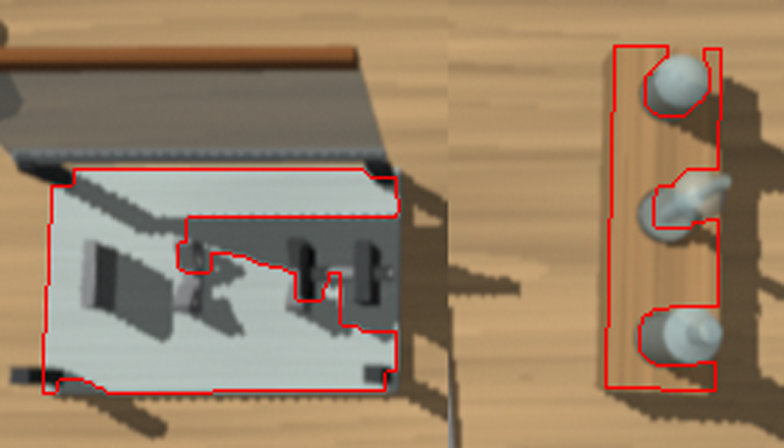

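The crop shows the plate and block outlines traced well (249x159 and 76x240, matching the given sizes). The blank stands in the bottom socket, at crop position (690,335). I'll refine its axis and the block yaw from depth in both views.

Run:
```python
from h import *
from scipy.optimize import least_squares
S={n:cloud(n,np.load(n+"0.npy")) for n in("top","side")}
def sel(n,c,r,z0,z1):
    P=S[n].reshape(-1,3); return P[(np.hypot(P[:,0]-c[0],P[:,1]-c[1])<r)&(P[:,2]>z0)&(P[:,2]<z1)]
def fit(P,R):
    c=P[:,:2].mean(0)
    s=least_squares(lambda c:np.hypot(P[:,0]-c[0],P[:,1]-c[1])-R,c,loss="soft_l1"); return s.x.round(1),np.abs(s.fun).mean().round(1),len(P)
for n in S:
    P=sel(n,(428,-190),32,55,122)
    print(n,"blank body",fit(P,18) if len(P)>5 else len(P)); Q=sel(n,(428,-190),32,136,155); print("mouth",Q.mean(0) if len(Q) else 0,len(Q))
    P=sel(n,(597,-199),32,55,72); print("dome",fit(P,18) if len(P)>5 else 0)
# block edges from depth in top and side
for n in S:
    P=S[n].reshape(-1,3); P=P[(P[:,2]>40)&(P[:,2]<50)&(abs(P[:,0]-512)<140)&(abs(P[:,1]+194)<60)].astype(np.float32)
    print(n,"block",cv2.minAreaRect(P[:,:2].copy()),P[:,2].mean())
    H=cv2.convexHull(P[:,:2].copy())[:,0]
    xs=np.arange(410,620,10); e=[P[abs(P[:,0]-x)<6][:,1].max() for x in xs]; print("yaw +y edge",np.polyfit(xs,e,1))
# cradle items from top
P=S["top"].reshape(-1,3); 
B=lambda x0,x1,y0,y1,z0,z1:P[(P[:,0]>x0)&(P[:,0]<x1)&(P[:,1]>y0)&(P[:,1]<y1)&(P[:,2]>z0)&(P[:,2]<z1)]
for nm,b in dict(stop=(440,510,290,330,50,64),pad=(440,510,150,180,60,76),guide=(440,510,105,145,60,76),sad=(440,510,240,265,35,56)).items():
    Q=B(*b); print(nm,len(Q),Q.min(0).round(),Q.max(0).round(),Q.mean(0).round(1))
for n in S:
    P=S[n].reshape(-1,3);Q=P[(P[:,2]>225)&(P[:,2]<260)&(P[:,0]>540)&(P[:,0]<640)&(P[:,1]>80)&(P[:,1]<390)]
    print(n,"edge",Q.mean(0).round(1),Q.min(0).round(),Q.max(0).round())
```

```text
top blank body (array([ 427.9, -190. ]), np.float64(0.2), 142)
mouth [ 426.73936796 -185.33494252  139.63129759] 90
dome (array([ 597.6, -200.5]), np.float64(0.3), 47)
side blank body (array([ 428.2, -188.1]), np.float64(0.6), 386)
mouth [ 426.99411645 -193.53102398  141.75873192] 95
dome (array([ 597.8, -198.6]), np.float64(0.7), 92)
top block ((512.7484741210938, -194.75872802734375), (76.172607421875, 240.49729919433594), 86.23397064208984) 45.17144
yaw +y edge [-6.39816542e-02 -1.24388933e+02]
side block ((512.8650512695312, -194.1258087158203), (79.96162414550781, 241.0522918701172), 86.06993865966797) 44.63759
yaw +y edge [-1.21550285e-02 -1.57365139e+02]
stop 149 [456. 307.  50.] [498. 318.  62.] [477.3 311.4  57.1]
pad 77 [459. 154.  60.] [493. 168.  74.] [476.3 164.7  68.4]
guide 150 [456. 114.  60.] [495. 141.  73.] [475.6 126.4  69.7]
sad 127 [452. 246.  35.] [501. 259.  50.] [477.5 252.   42.2]
top edge [580.4 232.7 236.9] [574. 109. 225.] [588. 355. 244.]
side edge [579.9 219.  235.7] [574. 107. 225.] [589. 355. 244.]
```

Measurements agree with the given sizes:
- **Blank axis:** (428, -189), matching the socket position computed from the block at (512.8, -194.4) with yaw -0.065.
- **Cradle:** centre (476.3, 232.5), yaw about -0.01.
- **Guard:** open at about 1.78 rad.

Now I'll move over towards the block.

arm_command --targets '[{"dp":[-0.023,-0.027,-0.003],"dr":[0,0,0],"claw":1},{"dp":[-0.023,-0.027,-0.003],"dr":[0,0,0],"claw":1},{"dp":[-0.023,-0.027,-0.003],"dr":[0,0,0],"claw":1},{"dp":[-0.023,-0.027,-0.003],"dr":[0,0,0],"claw":1},{"dp":[-0.023,-0.027,-0.003],"dr":[0,0,0],"claw":1},{"dp":[-0.023,-0.027,-0.003],"dr":[0,0,0],"claw":1},{"dp":[-0.023,-0.027,-0.003],"dr":[0,0,0],"claw":1},{"dp":[-0.023,-0.027,-0.003],"dr":[0,0,0],"claw":1}]'

```text
clock: 0.9
tcp_pos: [326.6, 306.0, 428.6]
tool_rot: [-0.0, 0.195, 0.981, -0.0]
contact_force: [1.9, 0.3, 0.0]
opening: 85.6
gripper_force: 0.0
```

```bash
cat >> h.py <<'E'
import json
def rec():
    o=robot.get_obs(); open("log.txt","a").write(json.dumps([list(o["q"]),list(o["tcp_pos"]),list(o["tool_rot"])])+"\n"); return o
E
python3 -c "
from h import *
o=rec();print(o['clock'],o['q'].round(3),o['tcp_pos'],o['tool_rot'])"
```

```text
0.9 [ 0.619  0.216  1.725 -0.     1.201 -0.559] [326.59470943 306.04075851 428.64383632] [-1.06275855e-04  1.95013010e-01  9.80800639e-01 -1.47809164e-04]
```

arm_command --targets '[{"dp":[-0.023,-0.027,-0.003],"dr":[0,0,0],"claw":1},{"dp":[-0.023,-0.027,-0.003],"dr":[0.1,0,0],"claw":1},{"dp":[-0.023,-0.027,-0.003],"dr":[0.1,0,0],"claw":1},{"dp":[-0.023,-0.027,-0.003],"dr":[0.1,0,0],"claw":1},{"dp":[0,0,0],"dr":[0,0,0],"claw":1}]'

```text
clock: 1.4
tcp_pos: [371.9, 171.6, 449.1]
tool_rot: [-0.029, 0.194, 0.969, -0.149]
contact_force: [0.1, 1.1, 0.0]
opening: 85.4
gripper_force: 0.0
```

```bash
python3 -c "
from h import *
o=rec();print(o['clock'],o['q'].round(3),o['tcp_pos'],o['tool_rot'])"
```

```text
1.4 [ 0.372  0.2    1.707 -0.219  1.452 -0.753] [371.88384356 171.63077327 449.12674116] [-0.0294538   0.19409185  0.96919335 -0.14874505]
```

arm_command --targets '[{"dp":[0,0,0],"dr":[0,-0.14,0],"claw":0.7},{"dp":[0,0,0],"dr":[0,-0.14,0],"claw":0.7},{"dp":[0,0,0],"dr":[0,-0.14,0],"claw":0.7},{"dp":[0,0,0],"dr":[0,0,0],"claw":0.7}]'

```text
clock: 1.8
tcp_pos: [369.8, 174.3, 448.3]
tool_rot: [0.175, 0.157, 0.955, -0.184]
contact_force: [-0.8, 0.1, 0.3]
opening: 60.0
gripper_force: 0.0
```

```bash
python3 -c "
from h import *
o=rec();print(o['clock'],o['q'].round(3),o['tcp_pos'],o['tool_rot'])"
```

```text
1.8 [ 0.488  0.152  1.815 -0.557  1.174 -0.538] [369.75824003 174.26670659 448.3481652 ] [ 0.17477679  0.15691468  0.95453699 -0.18354832]
```

```bash
cat > kin.py <<'E'
from h import *
from scipy.spatial.transform import Rotation as Ro
from scipy.optimize import least_squares
def FK(q,p):
    a1,d1,a2,a3,d4,d6,c,s4,s6,e=p
    Y=lambda t:Ro.from_euler("y",t); Z=lambda t:Ro.from_euler("z",t)
    R1=Z(q[0]); x=R1.apply([a1,0,d1]); R2=R1*Y(q[1]); x=x+R2.apply([0,0,a2])
    R3=R2*Y(q[2]); x=x+R3.apply([a3,0,d4]); R5=R3*Y(e)*Z(s4*q[3])*Y(q[4]-e); x=x+R5.apply([0,0,d6])
    return x,R5*Z(s6*q[5]+c)
def data():
    L=[json.loads(l) for l in open("log.txt")]
    L.insert(0,[[1.08252780,4.94087284e-01,1.34603084,5.2e-06,1.30250758,-9.55092260e-02],[239.15391452,577.29739273,404.19377119],[-1.51041931e-04,1.95120507e-01,9.80779140e-01,-4.93954631e-04]])
    return L
def res(v,s4,s6,L):
    p=list(v[:7])+[s4,s6,0]; r=[]
    for q,x,w in L:
        X,R=FK(q,p); r+=list(X-x)+list(300*(Ro.from_quat(w,scalar_first=True).inv()*R).as_rotvec())
    return r
def fitp(verbose=0):
    b=None
    for s4 in(1,-1):
        for s6 in(1,-1):
            for c in(0,1.57,3.14,-1.57):
                s=least_squares(res,[50,350,400,0,400,90,c],args=(s4,s6,data()),loss="soft_l1")
                if b is None or s.cost<b[0]: b=(s.cost,list(s.x)+[s4,s6,0],s.fun)
    if verbose: print(b[0],np.round(b[1],3),np.abs(b[2]).max())
    return b[1]
lo=np.array([-2.91,-.82,.22,-1.22,.12,-3.08]);hi=np.array([2.91,2.16,2.67,4.37,2.79,3.08])
def IK(p,x,R,q0):
    f=lambda q:np.r_[FK(q,p)[0]-x,300*(R.inv()*FK(q,p)[1]).as_rotvec()]
    s=least_squares(f,np.clip(q0,lo+.01,hi-.01),bounds=(lo,hi)); return s.x,np.linalg.norm(s.fun)
E
python3 - <<'E'
from kin import *
p=fitp(1); np.save("p.npy",p)
def tool(th,sg): # tool z=(0,cos,-sin), y=sg*X
    z=np.array([0,np.cos(th),-np.sin(th)]);y=np.array([sg,0,0]);return Ro.from_matrix(np.c_[np.cross(y,z),y,z])
rng=np.random.default_rng(0)
B=np.array([428,-189,90.]);S=np.array([476,175,52.+38]);
for th in np.radians([0,15,30,45]):
  for sg in(1,-1):
    for nm,G,t in(("pre",B+[0,-70,60],th),("pick",B,th),("lift",B+[0,0,110],th),("mid",[470,100,220],th+.8),("place",[476,222,52],th+np.pi/2)):
      R=tool(t,sg);x=np.array(G)-155*R.as_matrix()[:,2]; ok=[]
      for k in range(14):
        q,e=IK(p,x,R,rng.uniform(np.maximum(lo,-2),hi))
        if e<.5 and not any(np.abs(q-o).max()<.05 for o in ok): ok.append(q)
      print(round(np.degrees(th)),sg,nm,[list(o.round(2)) for o in ok])
E
```

```text
221.1965645611592 [-6.076910e+02 -1.404883e+03  1.091759e+03 -1.051861e+03  4.792640e+02
  3.930200e+01  6.738720e+02  1.000000e+00  1.000000e+00  0.000000e+00] 66.63881967004971
0 1 pre [[np.float64(-0.81), np.float64(0.16), np.float64(2.12), np.float64(0.96), np.float64(2.15), np.float64(-0.9)]]
0 1 pick [[np.float64(-0.73), np.float64(0.09), np.float64(2.26), np.float64(1.01), np.float64(2.06), np.float64(-0.93)]]
0 1 lift [[np.float64(-0.73), np.float64(0.14), np.float64(2.1), np.float64(1.06), np.float64(2.12), np.float64(-0.82)]]
0 1 mid [[np.float64(-0.08), np.float64(0.13), np.float64(1.95), np.float64(0.82), np.float64(1.26), np.float64(-0.42)], [np.float64(-0.08), np.float64(0.96), np.float64(0.34), np.float64(0.8), np.float64(1.81), np.float64(0.14)]]
0 1 place [[np.float64(0.44), np.float64(0.12), np.float64(2.09), np.float64(0.0), np.float64(0.94), np.float64(0.44)]]
0 -1 pre [[np.float64(-0.81), np.float64(0.16), np.float64(2.12), np.float64(0.96), np.float64(2.15), np.float64(2.24)]]
0 -1 pick [[np.float64(-0.73), np.float64(0.09), np.float64(2.26), np.float64(1.01), n
[... 5808 characters left out ...]
.float64(2.49), np.float64(-0.74), np.float64(2.66), np.float64(-0.82), np.float64(0.87), np.float64(-0.22)]]
45 -1 lift [[np.float64(-0.65), np.float64(0.19), np.float64(1.91), np.float64(0.6), np.float64(1.59), np.float64(2.33)], [np.float64(-0.65), np.float64(0.98), np.float64(0.38), np.float64(0.75), np.float64(2.18), np.float64(2.81)]]
45 -1 mid [[np.float64(0.22), np.float64(0.89), np.float64(0.47), np.float64(-0.01), np.float64(1.79), np.float64(-2.93)], [np.float64(0.22), np.float64(0.19), np.float64(1.82), np.float64(-0.02), np.float64(1.13), np.float64(-2.92)]]
45 -1 place [[np.float64(0.65), np.float64(0.16), np.float64(2.1), np.float64(-0.6), np.float64(1.46), np.float64(-2.24)]]
```

Run:
```python
from kin import *
L=data()
for l in L: print(np.round(l[0],3),np.round(Ro.from_quat(l[2],scalar_first=True).as_matrix()[:,2],3))
out=[]
for s4 in(1,-1):
  for s6 in(1,-1):
    for c in(0,1.57,3.14,-1.57):
      for e in(0,1.57,-1.57,3.14):
        def f(v):
            r=[]
            for q,x,w in L: r+=list(300*(Ro.from_quat(w,scalar_first=True).inv()*FK(q,[0]*6+[v[0],s4,s6,v[1]])[1]).as_rotvec())
            return r
        s=least_squares(f,[c,e]); out.append((s.cost,s4,s6,s.x.round(3)))
out.sort(key=lambda t:t[0]); print(out[:6])
```

```text
[ 1.083  0.494  1.346  0.     1.303 -0.096] [-0.    -0.001 -1.   ]
[ 0.619  0.216  1.725 -0.     1.201 -0.559] [-0. -0. -1.]
[ 0.372  0.2    1.707 -0.219  1.452 -0.753] [-0.115 -0.277 -0.954]
[ 0.488  0.152  1.815 -0.557  1.174 -0.538] [ 0.276 -0.405 -0.872]
[(np.float64(5.979729177255858e-12), 1, 1, array([1.571, 6.283])), (np.float64(5.9797292378043685e-12), -1, 1, array([1.571, 3.142])), (np.float64(5.979729248108001e-12), -1, 1, array([ 1.571, -3.142])), (np.float64(5.979729282199431e-12), 1, 1, array([1.571, 0.   ])), (np.float64(5.979729283413442e-12), -1, 1, array([1.571, 3.142])), (np.float64(5.979729292811273e-12), -1, 1, array([1.571, 3.142]))]
```

Run:
```python
from kin import *
A=[];b=[]
for q,x,w in data():
    Y=lambda t:Ro.from_euler("y",t).as_matrix(); Z=lambda t:Ro.from_euler("z",t).as_matrix()
    R1=Z(q[0]);R2=R1@Y(q[1]);R3=R2@Y(q[2]);R4=R3@Z(q[3]);R5=R4@Y(q[4])
    A.append(np.c_[R1[:,0],R1[:,2],R2[:,2],R3[:,0],R3[:,2],R5[:,2],R5[:,0]]);b.append(x)
A=np.vstack(A);b=np.hstack(b)
for k in(6,7):
    s=np.linalg.lstsq(A[:,:k],b,rcond=None);print(k,s[0].round(1),np.abs(A[:,:k]@s[0]-b).max(),s[3].round(3))
```

```text
6 [-180.2 -771.8  839.  -544.6  266.9   21.8] 51.598860531035314 [3.946 2.845 0.516 0.259 0.066 0.02 ]
7 [-179.1 -772.4  839.  -544.8  266.8   21.4    1.1] 51.586807496817926 [3.955 3.459 0.544 0.26  0.163 0.063 0.02 ]
```

Run:
```python
from kin import *
A=[];b=[]
for q,x,w in data():
    Y=lambda t:Ro.from_euler("y",t).as_matrix(); Z=lambda t:Ro.from_euler("z",t).as_matrix()
    R1=Z(q[0]);R2=R1@Y(q[1]);R3=R2@Y(q[2]);R4=R3@Z(q[3]);R5=R4@Y(q[4])
    A.append(np.c_[R1[:,2],R2[:,2],R3[:,2],R5[:,2],R1[:,1],R4[:,1],R1[:,0],R3[:,0],R2[:,0],R5[:,0]]);b.append(x)
A=np.vstack(A);b=np.hstack(b); 
N=["1z","2z","3z","5z","1y","4y","1x","3x","2x","5x"]
import itertools
o=[]
for k in(3,4,5,6):
  for c in itertools.combinations(range(10),k):
    s=np.linalg.lstsq(A[:,c],b,rcond=None)[0]; o.append((np.abs(A[:,c]@s-b).max()+2*k,[N[i] for i in c],s.round(0)))
o.sort(key=lambda t:t[0])
for t in o[:8]: print(round(t[0],2),t[1],t[2])
print([ (np.degrees(np.arctan2(x[1],x[0])).round(1),np.degrees(q[0]).round(1)) for q,x,w in data()])
```

```text
12.0 ['1z', '2z', '3z', '5z', '1y', '3x'] [257. 597. 384. 162.  60. 118.]
13.6 ['1z', '2z', '3z', '5z', '1y'] [ 87. 635. 332. 157.  59.]
14.48 ['1z', '2z', '3z', '5z', '1y', '1x'] [104. 636. 382. 159.  59. -48.]
14.52 ['1z', '2z', '3z', '5z', '1y', '4y'] [ 88. 635. 332. 157.  52.   7.]
14.8 ['1z', '2z', '3z', '5z', '1y', '2x'] [ 87. 636. 345. 158.  59. -13.]
15.47 ['1z', '2z', '3z', '5z', '1y', '5x'] [ 86. 635. 342. 154.  59.  10.]
15.78 ['2z', '3z', '5z', '1y', '3x'] [658. 306. 153.  58. -55.]
16.02 ['2z', '3z', '5z', '1y', '4y', '3x'] [657. 305. 153.  49.  10. -58.]
[(np.float64(67.5), np.float64(62.0)), (np.float64(43.1), np.float64(35.5)), (np.float64(24.8), np.float64(21.3)), (np.float64(25.2), np.float64(27.9))]
```

The model is exact with a 60 mm shoulder offset. Next is reachability and a path for the pick.

```bash
python3 - <<'E'
s=open("kin.py").read()
a=s.index("def data()"); b=s.index("lo=np.array")
h='''from h import *
from scipy.spatial.transform import Rotation as Ro
from scipy.optimize import least_squares
p=None
def FK(q,p=None):
    Y=lambda t:Ro.from_euler("y",t); Z=lambda t:Ro.from_euler("z",t)
    R1=Z(q[0]);R2=R1*Y(q[1]);R3=R2*Y(q[2]);R5=R3*Z(q[3])*Y(q[4])
    return R1.apply([0,D[4],D[0]])+R2.apply([0,0,D[1]])+R3.apply([D[5],0,D[2]])+R5.apply([0,0,D[3]]),R5*Z(q[5]+np.pi/2)
'''
open("kin.py","w").write(h+s[a:b].split("def res")[0]+'''
D=None
def _fit():
    A=[];bb=[]
    for q,x,w in data():
        Y=lambda t:Ro.from_euler("y",t).as_matrix(); Z=lambda t:Ro.from_euler("z",t).as_matrix()
        R1=Z(q[0]);R2=R1@Y(q[1]);R3=R2@Y(q[2]);R5=R3@Z(q[3])@Y(q[4])
        A.append(np.c_[R1[:,2],R2[:,2],R3[:,2],R5[:,2],R1[:,1],R3[:,0]]);bb.append(x)
    return np.linalg.lstsq(np.vstack(A),np.hstack(bb),rcond=None)[0]
D=_fit()
'''+s[b:]+'''
def tool(th,sg=1,yaw=0): # tool z=(0,cos,-sin), y=sg*X
    z=np.array([0,np.cos(th),-np.sin(th)]);y=np.array([sg,0,0]);return Ro.from_euler("z",yaw)*Ro.from_matrix(np.c_[np.cross(y,z),y,z])
def tcp(G,R): return np.array(G,float)-155*R.as_matrix()[:,2]
''')
E
cat > t.py <<'E'
from kin import *
print(D.round(2)); rng=np.random.default_rng(0)
B=np.array([428,-189,90.])
for th in np.radians([0,15,30,45]):
  for sg in(1,-1):
    for nm,G,t in(("pre",B+[0,-70,60],th),("pick",B,th),("lift",B+[0,0,110],th),("mid",[470,100,220],th+.8),("place",[476,222,52],th+np.pi/2)):
      R=tool(t,sg);x=tcp(G,R); ok=[]
      for k in range(10):
        q,e=IK(p,x,R,rng.uniform([-1.5,-.5,.5,-1.2,.2,-3],[1.5,1.5,2.5,4,2.5,3]))
        if e<.5 and not any(np.abs(q-o).max()<.05 for o in ok): ok.append(q)
      print(round(np.degrees(th)),sg,nm,*[o.round(2) for o in ok])
E
python3 t.py
```

```text
[256.6 596.8 384.4 161.9  59.6 117.9]
0 1 pre [-1.01  1.13  1.26  0.7   2.19 -1.11]
0 1 pick [-0.96  1.19  1.39  0.69  2.02 -1.22]
0 1 lift [-0.96  1.01  1.44  0.74  2.12 -1.13]
0 1 mid [-0.37  0.47  1.82  0.74  1.29 -0.75]
0 1 place [0.32 0.64 1.78 0.   0.72 0.32]
0 -1 pre [-1.01  1.13  1.26  0.7   2.19  2.03]
0 -1 pick [-0.96  1.19  1.39  0.69  2.02  1.92]
0 -1 lift [-0.96  1.01  1.44  0.74  2.12  2.01]
0 -1 mid [-0.37  0.47  1.82  0.74  1.29  2.39]
0 -1 place [ 0.32  0.64  1.78  0.    0.72 -2.82]
15 1 pre [-1.01  1.    1.31  0.61  2.01 -1.12]
15 1 pick [-0.95  1.05  1.45  0.62  1.83 -1.21]
15 1 lift [-0.95  0.88  1.47  0.65  1.96 -1.11]
15 1 mid [-0.24  0.38  1.8   0.54  1.16 -0.51]
15 1 place [ 0.46  0.69  1.68 -0.3   0.91  0.66]
15 -1 pre [-1.01  1.    1.31  0.61  2.01  2.02]
15 -1 pick [-0.95  1.05  1.45  0.62  1.83  1.94]
15 -1 lift [-0.95  0.88  1.47  0.65  1.96  2.04]
15 -1 mid [-0.24  0.38  1.8   0.54  1.16  2.63]
15 -1 place [ 0.46  0.69  1.68 -0.3   0.91 -2.48]
30 1 pre [-0.98  0.87  1.38  0.52  1.82 -1.11]
30 1 pick [-0.92  0.92  1.53  0.55  1.63 -1.17]
30 1 lift [-0.92  0.75  1.51  0.57  1.79 -1.07]
30 1 mid [-0.08  0.33  1.77  0.28  1.08 -0.22]
30 1 place [ 0.58  0.78  1.58 -0.48  1.14  0.86]
30 -1 pre [-0.98  0.87  1.38  0.52  1.82  2.03]
30 -1 pick [-0.92  0.92  1.53  0.55  1.63  1.97]
30 -1 lift [-0.92  0.75  1.51  0.57  1.79  2.07]
30 -1 mid [-0.08  0.33  1.77  0.28  1.08  2.93]
30 -1 place
45 1 pre [-0.94  0.74  1.46  0.43  1.61 -1.07]
45 1 pick [-0.87  0.79  1.62  0.48  1.41 -1.12]
45 1 lift [-0.87  0.62  1.57  0.47  1.6  -1.02]
45 1 mid [ 0.09  0.33  1.73 -0.02  1.08  0.1 ]
45 1 place [ 0.66  0.89  1.47 -0.61  1.37  0.97]
45 -1 pre [-0.94  0.74  1.46  0.43  1.61  2.07]
45 -1 pick [-0.87  0.79  1.62  0.48  1.41  2.02]
45 -1 lift [-0.87  0.62  1.57  0.47  1.6   2.13]
45 -1 mid [ 0.09  0.33  1.73 -0.02  1.08 -3.04]
45 -1 place [ 0.66  0.89  1.47 -0.61  1.37 -2.17]
```

```bash
cat >> kin.py <<'E'
from scipy.linalg import expm,logm
def M(x,R):
    T=np.eye(4);T[:3,:3]=R.as_matrix();T[:3,3]=x;return T
def cur():
    o=rec(); print("t",round(o["clock"],2),"q",o["q"].round(2),"F",o["contact_force"].round(1),"open",round(o["opening"],1)); return M(o["tcp_pos"],Ro.from_quat(o["tool_rot"],scalar_first=True))
def seg(T,x,R,N,claw,q0=None):
    """constant-screw rows from T to (x,R); prints rounded row, returns resulting pose"""
    S=np.real(expm(logm(np.linalg.inv(T)@M(x,R))/N)); dp=(S[:3,3]/1000).round(4); dr=Ro.from_matrix(S[:3,:3]).as_rotvec().round(4)
    print(N,"x",json.dumps({"dp":dp.tolist(),"dr":dr.tolist(),"claw":claw}),"|dp|",np.linalg.norm(dp).round(3),"|dr|",np.linalg.norm(dr).round(3))
    E=M(dp*1000,Ro.from_rotvec(dr)); q=q0
    for k in range(N):
        T=T@E; q2,e=IK(p,T[:3,3],Ro.from_matrix(T[:3,:3]),q)
        g=T[:3,3]+T[:3,2]*173
        if k%2 or k==N-1: print("  tcp",T[:3,3].round(),"tip",g.round(),"q",q2.round(2),"e",e.round(1))
        q=q2
    return T,q
E
python3 - <<'E'
from kin import *
T=cur();q=robot.get_obs()["q"]
R=tool(np.radians(20))
T,q=seg(T,[400,-80,470],tool(np.radians(55)),8,.7,q)
T,q=seg(T,[428,-410,380],R,8,.7,q)
T,q=seg(T,tcp([428,-189,88],R)-100*R.as_matrix()[:,2],R,5,.7,q)
E
```

```text
t 1.8 q [ 0.49  0.15  1.81 -0.56  1.17 -0.54] F [-0.8  0.1  0.3] open 60.0
8 x {"dp": [-0.0302, -0.0193, -0.0017], "dr": [-0.0494, 0.1345, 0.1508], "claw": 0.7} |dp| 0.036 |dr| 0.208
  tcp [405. 122. 482.] tip [422.  86. 314.] q [ 0.24  0.12  1.7  -0.24  1.29 -0.63] e 0.0
  tcp [425.  55. 497.] tip [421.  63. 324.] q [-0.03  0.12  1.64  0.05  1.4  -0.66] e 0.0
  tcp [424. -16. 492.] tip [414.  40. 329.] q [-0.29  0.15  1.65  0.3   1.5  -0.66] e 0.0
  tcp [400. -80. 470.] tip [400.  20. 328.] q [-0.54  0.18  1.73  0.51  1.57 -0.63] e 0.0
8 x {"dp": [-0.0356, 0.0035, -0.025], "dr": [-0.0, 0.0763, 0.0], "claw": 0.7} |dp| 0.044 |dr| 0.076
  tcp [ 407. -167.  467.] tip [407. -47. 342.] q [-0.72  0.29  1.64  0.56  1.75 -0.77] e 0.0
  tcp [ 414. -252.  450.] tip [ 414. -115.  345.] q [-0.85  0.42  1.53  0.59  1.91 -0.86] e 0.0
  tcp [ 421. -334.  421.] tip [ 421. -182.  338.] q [-0.94  0.57  1.4   0.62  2.05 -0.91] e 0.0
  tcp [ 428. -410.  380.] tip [ 428. -248.  321.] q [-1.    0.74  1.25  0.67  2.2  -0.92] e 0.0
5 x {"dp": [-0.0397, -0.0, 0.0106], "dr": [-0.0, 0.0001, 0.0], "claw": 0.7} |dp| 0.041 |dr| 0.0
  tcp [ 428. -418.  298.] tip [ 428. -255.  239.] q [-1.01  0.84  1.28  0.61  2.09 -1.02] e 0.0
  tcp [ 428. -425.  216.] tip [ 428. -262.  157.] q [-1.02  0.95  1.28  0.58  2.   -1.1 ] e 0.0
  tcp [ 428. -428.  175.] tip [ 428. -266.  116.] q [-1.02  1.01  1.27  0.56  1.96 -1.13] e 0.0
```

arm_command --targets '[{"dp":[-0.02,-0.013,-0.001],"dr":[-0.033,0.09,0.1],"claw":0.7},{"dp":[-0.02,-0.013,-0.001],"dr":[-0.033,0.09,0.1],"claw":0.7},{"dp":[-0.02,-0.013,-0.001],"dr":[-0.033,0.09,0.1],"claw":0.7},{"dp":[-0.02,-0.013,-0.001],"dr":[-0.033,0.09,0.1],"claw":0.7},{"dp":[-0.02,-0.013,-0.001],"dr":[-0.033,0.09,0.1],"claw":0.7},{"dp":[-0.02,-0.013,-0.001],"dr":[-0.033,0.09,0.1],"claw":0.7},{"dp":[-0.02,-0.013,-0.001],"dr":[-0.033,0.09,0.1],"claw":0.7},{"dp":[-0.02,-0.013,-0.001],"dr":[-0.033,0.09,0.1],"claw":0.7}]'

```text
clock: 2.6
tcp_pos: [422.7, 3.8, 491.2]
tool_rot: [-0.091, 0.539, 0.833, 0.087]
contact_force: [-0.3, 0.1, 0.6]
opening: 59.9
gripper_force: 0.0
```

arm_command --targets '[{"dp":[-0.02,-0.013,-0.001],"dr":[-0.033,0.09,0.1],"claw":0.7},{"dp":[-0.02,-0.013,-0.001],"dr":[-0.033,0.09,0.1],"claw":0.7},{"dp":[-0.02,-0.013,-0.001],"dr":[-0.033,0.09,0.1],"claw":0.7},{"dp":[-0.02,-0.013,-0.001],"dr":[-0.033,0.09,0.1],"claw":0.7},{"dp":[0,0,0],"dr":[0,0,0],"claw":0.7}]'

```text
clock: 3.1
tcp_pos: [392.5, -82.7, 461.8]
tool_rot: [-0.218, 0.674, 0.672, 0.216]
contact_force: [0.4, -0.7, 0.3]
opening: 59.7
gripper_force: 0.0
```

Run:
```python
from kin import *
T=cur();q=robot.get_obs()["q"];print(T.round(2))
R=tool(np.radians(20))
T,q=seg(T,[428,-410,380],R,10,.7,q)
T,q=seg(T,tcp([428,-189,88],R)-100*R.as_matrix()[:,2],R,6,.7,q)
```

```text
t 3.1 q [-0.56  0.19  1.75  0.52  1.57 -0.66] F [ 0.4 -0.7  0.3] open 59.7
[[  0.     1.    -0.   392.54]
 [  0.81  -0.     0.58 -82.72]
 [  0.58  -0.    -0.81 461.81]
 [  0.     0.     0.     1.  ]]
10 x {"dp": [-0.0273, 0.0036, -0.0207], "dr": [-0.0, 0.0598, -0.0005], "claw": 0.7} |dp| 0.034 |dr| 0.06
  tcp [ 400. -151.  461.] tip [399. -34. 334.] q [-0.7   0.27  1.68  0.55  1.71 -0.77] e 0.0
  tcp [ 407. -219.  453.] tip [407. -88. 340.] q [-0.81  0.37  1.59  0.57  1.84 -0.85] e 0.0
  tcp [ 414. -286.  436.] tip [ 414. -142.  340.] q [-0.89  0.49  1.48  0.6   1.96 -0.9 ] e 0.0
  tcp [ 421. -350.  412.] tip [ 421. -195.  334.] q [-0.96  0.61  1.37  0.63  2.08 -0.92] e 0.0
  tcp [ 428. -410.  380.] tip [ 428. -248.  321.] q [-1.    0.74  1.25  0.67  2.2  -0.92] e 0.0
6 x {"dp": [-0.0332, -0.0, 0.0088], "dr": [-0.0, 0.0001, 0.0001], "claw": 0.7} |dp| 0.034 |dr| 0.0
  tcp [ 428. -417.  312.] tip [ 428. -254.  253.] q [-1.01  0.82  1.28  0.62  2.11 -1.01] e 0.0
  tcp [ 428. -423.  243.] tip [ 428. -260.  184.] q [-1.01  0.92  1.29  0.59  2.03 -1.07] e 0.0
  tcp [ 428. -429.  175.] tip [ 428. -266.  116.] q [-1.02  1.01  1.27  0.56  1.96 -1.13] e 0.0
```

arm_command --targets '[{"dp":[-0.0273,0.0036,-0.0207],"dr":[0,0.06,0],"claw":0.7},{"dp":[-0.0273,0.0036,-0.0207],"dr":[0,0.06,0],"claw":0.7},{"dp":[-0.0273,0.0036,-0.0207],"dr":[0,0.06,0],"claw":0.7},{"dp":[-0.0273,0.0036,-0.0207],"dr":[0,0.06,0],"claw":0.7},{"dp":[-0.0273,0.0036,-0.0207],"dr":[0,0.06,0],"claw":0.7},{"dp":[-0.0273,0.0036,-0.0207],"dr":[0,0.06,0],"claw":0.7},{"dp":[-0.0273,0.0036,-0.0207],"dr":[0,0.06,0],"claw":0.7},{"dp":[-0.0273,0.0036,-0.0207],"dr":[0,0.06,0],"claw":0.7}]'

```text
clock: 3.9
tcp_pos: [423.3, -349.2, 415.0]
tool_rot: [-0.369, 0.601, 0.605, 0.369]
contact_force: [0.2, -0.1, 1.0]
opening: 59.5
gripper_force: 0.0
```

arm_command --targets '[{"dp":[-0.0273,0.0036,-0.0207],"dr":[0,0.06,0],"claw":0.7},{"dp":[-0.0273,0.0036,-0.0207],"dr":[0,0.06,0],"claw":0.7},{"dp":[-0.033,0,0.009],"dr":[0,0,0],"claw":0.7},{"dp":[-0.033,0,0.009],"dr":[0,0,0],"claw":0.7},{"dp":[-0.033,0,0.009],"dr":[0,0,0],"claw":0.7},{"dp":[-0.033,0,0.009],"dr":[0,0,0],"claw":0.7},{"dp":[-0.033,0,0.009],"dr":[0,0,0],"claw":0.7},{"dp":[-0.033,0,0.009],"dr":[0,0,0],"claw":0.7}]'

```text
clock: 4.7
tcp_pos: [430.3, -427.1, 177.9]
tool_rot: [-0.404, 0.579, 0.582, 0.403]
contact_force: [1.2, -0.3, -0.1]
opening: 59.9
gripper_force: 0.0
```

arm_command --targets '[{"dp":[0,0,0],"dr":[0,0,0],"claw":0.7}]'

```text
clock: 4.8
tcp_pos: [429.6, -426.5, 175.6]
tool_rot: [-0.407, 0.579, 0.58, 0.403]
contact_force: [-1.1, 0.8, 0.2]
opening: 59.7
gripper_force: 0.0
```

Run:
```python
from kin import *
T=cur();q=robot.get_obs()["q"];print(T.round(3))
R=tool(np.radians(20))
T,q=seg(T,tcp([428,-189,88],R),R,7,.7,q)
for n in("top","side"): p_,d=robot.snapshot(n); cv2.imwrite(f"pics/{n}1.png",p_[:,:,::-1])
```

```text
t 4.8 q [-1.01  1.01  1.28  0.56  1.96 -1.13] F [-1.1  0.8  0.2] open 59.7
[[ 1.00000e-03  1.00000e+00 -5.00000e-03  4.29596e+02]
 [ 3.44000e-01  4.00000e-03  9.39000e-01 -4.26494e+02]
 [ 9.39000e-01 -3.00000e-03 -3.44000e-01  1.75632e+02]
 [ 0.00000e+00  0.00000e+00  0.00000e+00  1.00000e+00]]
7 x {"dp": [-0.0001, -0.0002, 0.014], "dr": [-0.0007, 0.0003, -0.0001], "claw": 0.7} |dp| 0.014 |dr| 0.001
  tcp [ 429. -400.  166.] tip [ 429. -238.  106.] q [-1.    1.01  1.34  0.57  1.9  -1.15] e 0.0
  tcp [ 429. -374.  156.] tip [ 428. -212.   97.] q [-0.97  1.01  1.4   0.58  1.84 -1.17] e 0.0
  tcp [ 428. -348.  146.] tip [ 428. -185.   87.] q [-0.95  1.01  1.45  0.59  1.79 -1.19] e 0.0
  tcp [ 428. -335.  141.] tip [ 428. -172.   82.] q [-0.94  1.01  1.48  0.6   1.76 -1.2 ] e 0.0
```

View pics/side1.png

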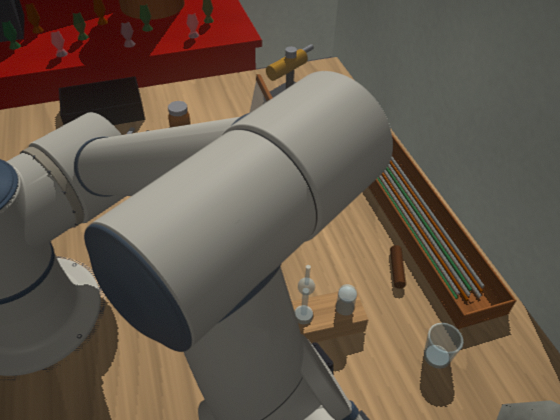

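The side view shows the arm reaching over to the near side of the block. The bud (305,290) and dome (346,297) are still standing, and the gripper is hidden behind the arm. I'll approach and grip.

arm_command --targets '[{"dp":[0,-0.0002,0.014],"dr":[-0.0007,0,0],"claw":0.7},{"dp":[0,-0.0002,0.014],"dr":[-0.0007,0,0],"claw":0.7},{"dp":[0,-0.0002,0.014],"dr":[-0.0007,0,0],"claw":0.7},{"dp":[0,-0.0002,0.014],"dr":[-0.0007,0,0],"claw":0.7},{"dp":[0,-0.0002,0.014],"dr":[-0.0007,0,0],"claw":0.7},{"dp":[0,-0.0002,0.014],"dr":[-0.0007,0,0],"claw":0.7},{"dp":[0,-0.0002,0.014],"dr":[-0.0007,0,0],"claw":0.7},{"dp":[0,0,0],"dr":[0,0,0],"claw":0.7}]'

```text
clock: 5.7
tcp_pos: [427.4, -333.5, 144.2]
tool_rot: [-0.405, 0.581, 0.58, 0.404]
contact_force: [-0.5, -0.3, 0.7]
opening: 59.8
gripper_force: 0.0
```

arm_command --targets '[{"dp":[0,0,0],"dr":[0,0,0],"claw":0.5},{"dp":[0,0,0],"dr":[0,0,0],"claw":0.4},{"dp":[0,0,0],"dr":[0,0,0],"claw":0.3},{"dp":[0,0,0],"dr":[0,0,0],"claw":0.3},{"dp":[0,0,0],"dr":[0,0,0],"claw":0.3},{"dp":[0,0,0],"dr":[0,0,0],"claw":0.3}]' --squeeze 60

```text
clock: 6.3
tcp_pos: [427.6, -335.5, 144.9]
tool_rot: [-0.403, 0.581, 0.58, 0.404]
contact_force: [1.8, -2.4, 4.3]
opening: 34.8
gripper_force: 59.5
```

Run:
```python
from kin import *
T=cur();print(T.round(3)); print("grasp",(T[:3,3]+155*T[:3,2]).round(1), robot.get_obs()["gripper_force"])
```

```text
t 6.3 q [-0.94  1.    1.48  0.6   1.76 -1.19] F [ 1.8 -2.4  4.3] open 34.8
[[ 1.00000e-03  1.00000e+00  1.00000e-03  4.27592e+02]
 [ 3.48000e-01 -2.00000e-03  9.37000e-01 -3.35542e+02]
 [ 9.37000e-01 -1.00000e-03 -3.48000e-01  1.44912e+02]
 [ 0.00000e+00  0.00000e+00  0.00000e+00  1.00000e+00]]
grasp [ 427.8 -190.3   90.9] 59.496933817863464
```

Gripped: opening 34.8 mm at 59.5 N. Now the lift.

arm_command --targets '[{"dp":[0.0094,0,-0.0035],"dr":[0,0,0],"claw":0.3},{"dp":[0.0094,0,-0.0035],"dr":[0,0,0],"claw":0.3},{"dp":[0.0187,0,-0.007],"dr":[0,0,0],"claw":0.3},{"dp":[0.0187,0,-0.007],"dr":[0,0,0],"claw":0.3},{"dp":[0.0187,0,-0.007],"dr":[0,0,0],"claw":0.3},{"dp":[0.0187,0,-0.007],"dr":[0,0,0],"claw":0.3},{"dp":[0.0187,0,-0.007],"dr":[0,0,0],"claw":0.3},{"dp":[0.0187,0,-0.007],"dr":[0,0,0],"claw":0.3}]' --squeeze 90

```text
clock: 7.1
tcp_pos: [427.6, -335.4, 286.3]
tool_rot: [-0.404, 0.581, 0.58, 0.404]
contact_force: [-0.3, 0.7, -1.6]
opening: 34.0
gripper_force: 89.3
```

arm_command --targets '[{"dp":[0.02,0,-0.007],"dr":[0,0,0],"claw":0.3},{"dp":[0.02,0,-0.007],"dr":[0,0,0],"claw":0.3},{"dp":[0.02,0,-0.007],"dr":[0,0,0],"claw":0.3},{"dp":[0.02,0,-0.007],"dr":[0,0,0],"claw":0.3},{"dp":[0,0,0],"dr":[0,0,0],"claw":0.3},{"dp":[0,0,0],"dr":[0,0,0],"claw":0.3}]'

```text
clock: 7.7
tcp_pos: [427.7, -333.8, 369.8]
tool_rot: [-0.403, 0.581, 0.58, 0.403]
contact_force: [0.4, -0.5, -1.7]
opening: 33.9
gripper_force: 89.3
```

Run:
```python
from kin import *
T=cur();q=robot.get_obs()["q"];print(T.round(3)); print("grasp",(T[:3,3]+155*T[:3,2]).round(1), robot.get_obs()["gripper_force"])
yaw=-0.01
# route: clear then rotate on the way to above the seat, blank level; grasp centre target y=seat+61
R2=tool(np.radians(110),1,yaw); Rm=tool(np.radians(60))
Tm,qm=seg(T,tcp([445,20,290],Rm),Rm,10,.3,q)
T2,q2=seg(Tm,tcp([476.5,232.5-70+61+3,150],R2),R2,10,.3,qm)
```

```text
t 7.7 q [-0.94  0.67  1.43  0.68  2.07 -0.95] F [ 0.4 -0.5 -1.7] open 33.9
[[ 1.00000e-03  1.00000e+00  1.00000e-03  4.27652e+02]
 [ 3.49000e-01 -1.00000e-03  9.37000e-01 -3.33819e+02]
 [ 9.37000e-01 -1.00000e-03 -3.49000e-01  3.69761e+02]
 [ 0.00000e+00  0.00000e+00  0.00000e+00  1.00000e+00]]
grasp [ 427.8 -188.6  315.7] 89.31917667388916
10 x {"dp": [0.0218, 0.0017, 0.0187], "dr": [0.0, -0.0691, -0.0002], "claw": 0.3} |dp| 0.029 |dr| 0.069
  tcp [ 431. -283.  396.] tip [ 431. -130.  314.] q [-0.88  0.57  1.5   0.65  1.95 -0.92] e 0.0
  tcp [ 435. -228.  415.] tip [435. -89. 312.] q [-0.8   0.47  1.57  0.62  1.82 -0.87] e 0.0
  tcp [ 438. -172.  426.] tip [438. -48. 305.] q [-0.7   0.38  1.63  0.59  1.69 -0.8 ] e 0.0
  tcp [ 441. -115.  429.] tip [442.  -8. 292.] q [-0.57  0.32  1.68  0.54  1.55 -0.7 ] e 0.0
  tcp [445. -58. 424.] tip [445.  29. 274.] q [-0.43  0.27  1.73  0.48  1.4  -0.58] e 0.0
10 x {"dp": [0.0328, 0.0031, 0.0177], "dr": [-0.0, -0.0872, 0.001], "claw": 0.3} |dp| 0.037 |dr| 0.087
  tcp [451.  17. 423.] tip [451.  76. 260.] q [-0.22  0.24  1.74  0.36  1.26 -0.34] e 0.0
  tcp [458.  90. 409.] tip [458. 120. 239.] q [ 0.01  0.26  1.73  0.19  1.16 -0.07] e 0.0
  tcp [464. 160. 382.] tip [464. 160. 209.] q [0.21 0.33 1.7  0.   1.11 0.22] e 0.0
  tcp [471. 224. 344.] tip [470. 193. 174.] q [ 0.38  0.44  1.65 -0.18  1.13  0.47] e 0.0
  tcp [477. 280. 296.] tip [477. 221. 133.] q [ 0.51  0.57  1.58 -0.33  1.19  0.67] e 0.0
```

arm_command --targets '[{"dp":[0.0218,0.0017,0.0187],"dr":[0,-0.069,0],"claw":0.3},{"dp":[0.0218,0.0017,0.0187],"dr":[0,-0.069,0],"claw":0.3},{"dp":[0.0218,0.0017,0.0187],"dr":[0,-0.069,0],"claw":0.3},{"dp":[0.0218,0.0017,0.0187],"dr":[0,-0.069,0],"claw":0.3},{"dp":[0.0218,0.0017,0.0187],"dr":[0,-0.069,0],"claw":0.3},{"dp":[0.0218,0.0017,0.0187],"dr":[0,-0.069,0],"claw":0.3},{"dp":[0.0218,0.0017,0.0187],"dr":[0,-0.069,0],"claw":0.3},{"dp":[0.0218,0.0017,0.0187],"dr":[0,-0.069,0],"claw":0.3}]'

```text
clock: 8.5
tcp_pos: [441.5, -113.9, 428.2]
tool_rot: [-0.23, 0.67, 0.668, 0.229]
contact_force: [-0.3, 0.6, -1.5]
opening: 33.8
gripper_force: 89.6
```

arm_command --targets '[{"dp":[0.0218,0.0017,0.0187],"dr":[0,-0.069,0],"claw":0.3},{"dp":[0.0218,0.0017,0.0187],"dr":[0,-0.069,0],"claw":0.3},{"dp":[0.0328,0.0031,0.0177],"dr":[0,-0.087,0.001],"claw":0.3},{"dp":[0.0328,0.0031,0.0177],"dr":[0,-0.087,0.001],"claw":0.3},{"dp":[0.0328,0.0031,0.0177],"dr":[0,-0.087,0.001],"claw":0.3},{"dp":[0.0328,0.0031,0.0177],"dr":[0,-0.087,0.001],"claw":0.3},{"dp":[0.0328,0.0031,0.0177],"dr":[0,-0.087,0.001],"claw":0.3},{"dp":[0.0328,0.0031,0.0177],"dr":[0,-0.087,0.001],"claw":0.3}]'

```text
clock: 9.3
tcp_pos: [464.2, 161.0, 382.1]
tool_rot: [-0.001, 0.709, 0.705, -0.001]
contact_force: [-0.4, -1.3, -1.7]
opening: 33.8
gripper_force: 89.5
```

arm_command --targets '[{"dp":[0.0328,0.0031,0.0177],"dr":[0,-0.087,0.001],"claw":0.3},{"dp":[0.0328,0.0031,0.0177],"dr":[0,-0.087,0.001],"claw":0.3},{"dp":[0.0328,0.0031,0.0177],"dr":[0,-0.087,0.001],"claw":0.3},{"dp":[0,0,0],"dr":[0,-0.087,0.001],"claw":0.3},{"dp":[0,0,0],"dr":[0,0,0],"claw":0.3},{"dp":[0,0,0],"dr":[0,0,0],"claw":0.3}]'

```text
clock: 9.9
tcp_pos: [474.2, 252.7, 321.3]
tool_rot: [0.119, 0.7, 0.693, -0.123]
contact_force: [-0.6, -0.9, -1.8]
opening: 33.9
gripper_force: 89.6
```

Run:
```python
from kin import *
T=cur();print(T.round(3)); print("grasp",(T[:3,3]+155*T[:3,2]).round(1), robot.get_obs()["gripper_force"])
for n in("top","side"):
    p_,d=robot.snapshot(n); cv2.imwrite(f"pics/{n}2.png",p_[:,:,::-1]); np.save(n+"2.npy",d)
a,b=cv2.imread("pics/top2.png")[130:330,40:300],cv2.imread("pics/side2.png")[60:260,120:380]
cv2.imwrite("pics/c2.png",cv2.resize(np.hstack([a,b]),None,fx=1.5,fy=1.5))
```

```text
t 9.9 q [ 0.47  0.52  1.6  -0.32  1.21  0.62] F [-0.6 -0.9 -1.8] open 33.9
[[ 9.00000e-03  1.00000e+00 -7.00000e-03  4.74209e+02]
 [ 9.42000e-01 -1.00000e-02 -3.36000e-01  2.52706e+02]
 [-3.36000e-01 -4.00000e-03 -9.42000e-01  3.21279e+02]
 [ 0.00000e+00  0.00000e+00  0.00000e+00  1.00000e+00]]
grasp [473.2 200.6 175.3] 89.57875728607178
```

View pics/c2.png

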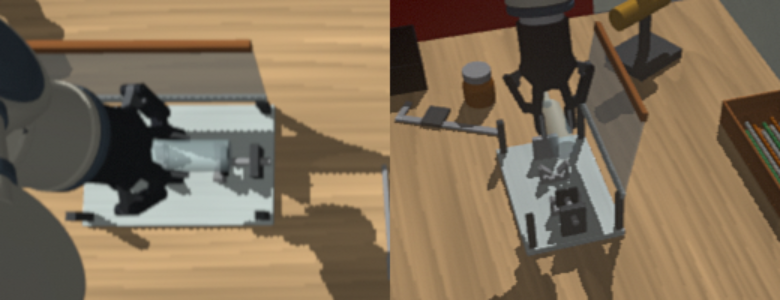

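Both crops show the blank held level. Its base faces the pad (top crop, base edge about (232,158)) and the saddles and pad are free below. I'll measure its axis and base end.

```bash
cat > m.py <<'E'
from kin import *
def meas(tag,zc,y0=110,y1=195,xc=474):
    C=[cloud(n,np.load(n+tag+".npy")).reshape(-1,3) for n in("top","side")]
    for n,P in zip(("top","side"),C):
        Q=P[(abs(P[:,0]-xc)<25)&(P[:,1]>y0)&(P[:,1]<y1)&(abs(P[:,2]-zc)<24)]
        # coarse cylinder fit axis: (x0+a(y-170), z0+b(y-170))
        f=lambda v:np.hypot(Q[:,0]-v[0]-v[1]*(Q[:,1]-170),Q[:,2]-v[2]-v[3]*(Q[:,1]-170))-18
        s=least_squares(f,[xc,0,zc,0],loss="soft_l1",f_scale=.5); g=abs(f(s.x))<1.5
        print(n,len(Q),"inl",g.sum(),"x0,slope,z0,slope",s.x.round(3),"min y",np.sort(Q[g][:,1])[:4].round(1),"resid",np.abs(f(s.x)[g]).mean().round(2))
        T=Q[(Q[:,2]<zc+15)]; print("   low pts y (base disc)",np.sort(T[:,1])[:5].round(1))
E
python3 -c "
from m import *
meas('2',175)"
```

```text
top 862 inl 641 x0,slope,z0,slope [4.72381e+02 8.00000e-03 1.73203e+02 1.80000e-02] min y [139.4 139.7 139.9 139.9] resid 0.59
   low pts y (base disc) [139.2 139.3 139.3 139.4 139.4]
side 486 inl 242 x0,slope,z0,slope [4.72806e+02 1.60000e-02 1.73447e+02 4.10000e-02] min y [138.1 139.1 139.1 139.5] resid 0.64
   low pts y (base disc) [136.9 137.3 138.  138.  138.1]
```

arm_command --targets '[{"dp":[0.0084,0.0008,-0.0028],"dr":[0,-0.015,0],"claw":0.3},{"dp":[0.0084,0.0008,-0.0028],"dr":[0,0,0],"claw":0.3},{"dp":[0.0084,0.0008,-0.0028],"dr":[0,0,0],"claw":0.3},{"dp":[0.0084,0.0008,-0.0028],"dr":[0,0,0],"claw":0.3},{"dp":[0.0067,0.0001,0.0188],"dr":[0,0,0],"claw":0.3},{"dp":[0.0067,0.0001,0.0188],"dr":[0,0,0],"claw":0.3},{"dp":[0.0067,0.0001,0.0188],"dr":[0,0,0],"claw":0.3},{"dp":[0.0067,0.0001,0.0188],"dr":[0,0,0],"claw":0.3}]'

```text
clock: 10.8
tcp_pos: [478.3, 287.4, 240.0]
tool_rot: [0.125, 0.699, 0.692, -0.128]
contact_force: [0.6, 0.7, -1.4]
opening: 33.8
gripper_force: 89.6
```

arm_command --targets '[{"dp":[0.0033,0,0.0094],"dr":[0,0,0],"claw":0.3},{"dp":[0,0,0],"dr":[0,0,0],"claw":0.3},{"dp":[0,0,0],"dr":[0,0,0],"claw":0.3},{"dp":[0,0,0],"dr":[0,0,0],"claw":0.3}]'

```text
clock: 11.2
tcp_pos: [478.5, 286.8, 231.7]
tool_rot: [0.125, 0.699, 0.692, -0.127]
contact_force: [0.2, -0.1, -0.1]
opening: 33.8
gripper_force: 89.6
```

```bash
cat > s.py <<'E'
import sys
from m import *
tag,zc,y0=sys.argv[1],float(sys.argv[2]),float(sys.argv[3])
T=cur();print(T.round(3)[:3]); print("grasp",(T[:3,3]+155*T[:3,2]).round(1))
for n in("top","side"):
    p_,d=robot.snapshot(n); cv2.imwrite(f"pics/{n}{tag}.png",p_[:,:,::-1]); np.save(n+tag+".npy",d)
a,b=cv2.imread(f"pics/top{tag}.png")[150:310,70:270],cv2.imread(f"pics/side{tag}.png")[90:250,150:350]
cv2.imwrite(f"pics/c{tag}.png",cv2.resize(np.hstack([a,b]),None,fx=2,fy=2))
meas(tag,zc,y0,y0+50,476)
E
python3 s.py 3 83 165
```

```text
t 11.2 q [ 0.52  0.67  1.61 -0.35  1.08  0.73] F [ 0.2 -0.1 -0.1] open 33.8
[[ 1.00000e-02  1.00000e+00 -5.00000e-03  4.78510e+02]
 [ 9.36000e-01 -1.10000e-02 -3.52000e-01  2.86761e+02]
 [-3.52000e-01 -1.00000e-03 -9.36000e-01  2.31738e+02]]
grasp [477.8 232.3  86.6]
top 543 inl 369 x0,slope,z0,slope [ 4.76823e+02  5.00000e-03  8.53910e+01 -1.20000e-02] min y [165.1 165.5 165.7 165.7] resid 0.65
   low pts y (base disc) [165.  165.  165.1 165.2 165.3]
side 340 inl 166 x0,slope,z0,slope [4.76466e+02 1.90000e-02 8.47080e+01 3.00000e-03] min y [165.  165.1 165.4 165.4] resid 0.67
   low pts y (base disc) [165.  165.1 165.1 165.1 165.2]
```

View pics/c3.png

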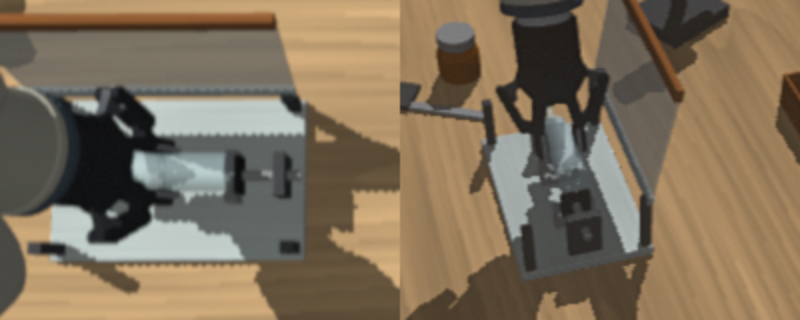

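The crops show the blank level above the saddles, centred in x, with its base just clear of the pad at about (230,172). I'll lower it to axis height 70–71, then push against the pad.

arm_command --targets '[{"dp":[0.0017,0,0.0044],"dr":[0,0,0],"claw":0.3},{"dp":[0.0016,0,0.0044],"dr":[0,0,0],"claw":0.3},{"dp":[0.0016,0,0.0043],"dr":[0,0,0],"claw":0.3},{"dp":[0,0,0],"dr":[0,0,0],"claw":0.3},{"dp":[0,0,0],"dr":[0,0,0],"claw":0.3}]'

```text
clock: 11.8
tcp_pos: [478.2, 286.4, 216.6]
tool_rot: [0.125, 0.699, 0.692, -0.128]
contact_force: [-0.1, 0.1, -1.8]
opening: 33.8
gripper_force: 89.6
```

arm_command --targets '[{"dp":[-0.0019,0,0.0007],"dr":[0,0,0],"claw":0.3},{"dp":[-0.0019,0,0.0007],"dr":[0,0,0],"claw":0.3},{"dp":[0,0,0],"dr":[0,0,0],"claw":0.3}]'

```text
clock: 12.1
tcp_pos: [478.3, 282.4, 217.0]
tool_rot: [0.125, 0.7, 0.692, -0.128]
contact_force: [-0.4, 4.2, -1.4]
opening: 33.6
gripper_force: 89.7
```

arm_command --targets '[{"dp":[-0.0019,0,0.0007],"dr":[0,0,0],"claw":0.3},{"dp":[-0.0019,0,0.0007],"dr":[0,0,0],"claw":0.3},{"dp":[-0.0019,0,0.0007],"dr":[0,0,0],"claw":0.3},{"dp":[0,0,0],"dr":[0,0,0],"claw":0.3},{"dp":[0,0,0],"dr":[0,0,0],"claw":0.3}]'

```text
clock: 12.6
tcp_pos: [478.2, 276.5, 217.1]
tool_rot: [0.125, 0.7, 0.692, -0.127]
contact_force: [-0.8, 6.6, -1.4]
opening: 33.6
gripper_force: 89.7
```

```bash
python3 s.py 4 71 150
python3 - <<'E'
from m import *
for n in("top","side"):
    P=cloud(n,np.load(n+"4.npy")).reshape(-1,3)
    Q=P[(abs(P[:,0]-476)<15)&(P[:,1]>135)&(P[:,1]<185)&(P[:,2]>45)]
    for y in range(136,184,3):
        s=Q[abs(Q[:,1]-y)<1.5]; print(n,y,len(s),s[:,2].max().round(1) if len(s) else 0,end="; ")
    P0=cloud(n,np.load(n+"0.npy")).reshape(-1,3)
    for nm,PP in(("pad before",P0),("pad now",P)):
        Q=PP[(abs(PP[:,0]-476)<17)&(PP[:,1]>135)&(PP[:,1]<180)&(abs(PP[:,2]-69)<4)]; print(nm,len(Q),Q[:,1].min(),Q[:,1].max())
E
```

```text
t 12.6 q [ 0.51  0.69  1.63 -0.36  1.04  0.74] F [-0.8  6.6 -1.4] open 33.6
[[ 1.00000e-02  1.00000e+00 -5.00000e-03  4.78202e+02]
 [ 9.36000e-01 -1.10000e-02 -3.51000e-01  2.76494e+02]
 [-3.51000e-01 -1.00000e-03 -9.36000e-01  2.17065e+02]]
grasp [477.4 222.   72. ]
top 552 inl 318 x0,slope,z0,slope [ 4.76291e+02  7.00000e-03  7.02740e+01 -1.20000e-02] min y [154.8 154.8 155.  155.3] resid 0.66
   low pts y (base disc) [150.7 150.8 150.8 150.9 150.9]
side 368 inl 148 x0,slope,z0,slope [4.76323e+02 9.00000e-03 6.88550e+01 5.30000e-02] min y [155.  155.  155.2 155.7] resid 0.7
   low pts y (base disc) [150.6 152.4 152.6 152.8 152.9]
top 136 7 58.0; top 139 8 58.1; top 142 10 57.1; top 145 5 57.0; top 148 10 58.5; top 151 8 58.4; top 154 31 67.6; top 157 33 71.8; top 160 44 86.2; top 163 22 90.1; top 166 29 91.6; top 169 28 91.7; top 172 26 91.2; top 175 25 90.1; top 178 29 89.8; top 181 25 91.0; pad before 60 162.114711745866 167.74804020337803
pad now 72 154.68926147397934 163.22408838686266
side 136 0 0; side 139 0 0; side 142 0 0; side 145 0 0; side 148 3 56.8; side 151 4 64.7; side 154 30 71.9; side 157 53 73.1; side 160 35 88.5; side 163 46 90.1; side 166 23 89.4; side 169 12 89.8; side 172 9 88.4; side 175 8 91.8; side 178 15 89.3; side 181 9 88.1; pad before 43 135.3466017177836 171.23103582561353
pad now 66 152.9401161278857 170.77004161283935
```

Contact with the pad is clear: 6.6 N means about 7.2 mm of travel, putting the mouth about 1 mm short of the stop plane. I'll push 0.8 mm more, then lower.

arm_command --targets '[{"dp":[-0.0008,0,0.0003],"dr":[0,0,0],"claw":0.3},{"dp":[0.0007,0,0.0019],"dr":[0,0,0],"claw":0.3},{"dp":[0.0007,0,0.0019],"dr":[0,0,0],"claw":0.3},{"dp":[0.0007,0,0.0019],"dr":[0,0,0],"claw":0.3},{"dp":[0,0,0],"dr":[0,0,0],"claw":0.3}]'

```text
clock: 13.2
tcp_pos: [478.4, 275.7, 211.0]
tool_rot: [0.125, 0.699, 0.692, -0.127]
contact_force: [-0.5, 7.5, 2.1]
opening: 33.6
gripper_force: 89.8
```

arm_command --targets '[{"dp":[0.0007,0,0.0019],"dr":[0,0,0],"claw":0.3},{"dp":[0.0007,0,0.0019],"dr":[0,0,0],"claw":0.3},{"dp":[0.0007,0,0.0019],"dr":[0,0,0],"claw":0.3},{"dp":[0,0,0],"dr":[0,0,0],"claw":0.3}]'

```text
clock: 13.6
tcp_pos: [478.4, 275.7, 204.9]
tool_rot: [0.125, 0.699, 0.692, -0.127]
contact_force: [-0.3, 6.7, 2.0]
opening: 33.7
gripper_force: 89.8
```

```bash
python3 s.py 5 58 152
```

```text
t 13.6 q [ 0.5   0.71  1.64 -0.37  1.01  0.75] F [-0.3  6.7  2. ] open 33.7
[[ 1.00000e-02  1.00000e+00 -5.00000e-03  4.78403e+02]
 [ 9.36000e-01 -1.10000e-02 -3.51000e-01  2.75723e+02]
 [-3.51000e-01 -1.00000e-03 -9.36000e-01  2.04938e+02]]
grasp [477.7 221.3  59.8]
top 591 inl 351 x0,slope,z0,slope [4.76252e+02 2.00000e-02 5.76980e+01 2.90000e-02] min y [153.7 153.9 154.  154.1] resid 0.61
   low pts y (base disc) [152.2 152.7 152.7 152.9 153.1]
side 358 inl 141 x0,slope,z0,slope [4.76403e+02 1.10000e-02 5.61850e+01 1.18000e-01] min y [152.6 153.8 154.1 154.3] resid 0.71
   low pts y (base disc) [152.5 152.5 152.6 152.6 152.7]
```

View pics/c5.png

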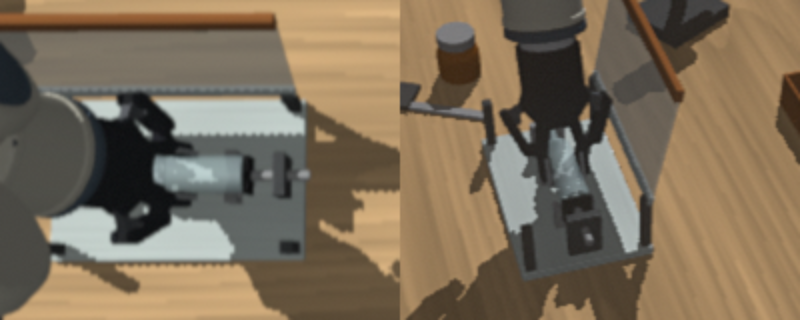

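The blank is nearly down, its base pressing the pad (top crop, contact at (243,175)), and still aligned. I'll lower it in 1 mm steps while watching the force.

arm_command --targets '[{"dp":[0.0004,0,0.0009],"dr":[0,0,0],"claw":0.3},{"dp":[0.0003,0,0.0009],"dr":[0,0,0],"claw":0.3},{"dp":[0.0004,0,0.0009],"dr":[0,0,0],"claw":0.3},{"dp":[0,0,0],"dr":[0,0,0],"claw":0.3}]'

```text
clock: 14.1
tcp_pos: [478.4, 275.8, 202.1]
tool_rot: [0.125, 0.699, 0.692, -0.127]
contact_force: [0.5, 7.7, 3.0]
opening: 33.9
gripper_force: 89.9
```

arm_command --targets '[{"dp":[0.0004,0,0.0009],"dr":[0,0,0],"claw":0.3},{"dp":[0,0,0],"dr":[0,0,0],"claw":0.3}]'

```text
clock: 14.3
tcp_pos: [478.4, 275.9, 201.2]
tool_rot: [0.125, 0.699, 0.692, -0.127]
contact_force: [0.4, 6.8, 2.4]
opening: 33.6
gripper_force: 89.8
```

arm_command --targets '[{"dp":[0.0003,0,0.0009],"dr":[0,0,0],"claw":0.3},{"dp":[0,0,0],"dr":[0,0,0],"claw":0.3}]'

```text
clock: 14.5
tcp_pos: [478.4, 275.8, 200.2]
tool_rot: [0.125, 0.699, 0.692, -0.127]
contact_force: [1.0, 6.7, 1.9]
opening: 33.5
gripper_force: 89.8
```

arm_command --targets '[{"dp":[0.0002,0,0.0006],"dr":[0,0,0],"claw":0.3},{"dp":[0,0,0],"dr":[0,0,0],"claw":0.3}]'

```text
clock: 14.7
tcp_pos: [478.4, 275.8, 199.6]
tool_rot: [0.125, 0.699, 0.692, -0.127]
contact_force: [1.0, 7.3, 2.5]
opening: 33.5
gripper_force: 89.8
```

arm_command --targets '[{"dp":[0.0002,0,0.0006],"dr":[0,0,0],"claw":0.3},{"dp":[0,0,0],"dr":[0,0,0],"claw":0.3}]'

```text
clock: 14.9
tcp_pos: [478.4, 275.8, 199.0]
tool_rot: [0.125, 0.699, 0.692, -0.127]
contact_force: [0.1, 6.5, 2.4]
opening: 34.0
gripper_force: 90.0
```

arm_command --targets '[{"dp":[0.0002,0,0.0006],"dr":[0,0,0],"claw":0.3},{"dp":[0,0,0],"dr":[0,0,0],"claw":0.3}]'

```text
clock: 15.1
tcp_pos: [478.4, 275.7, 198.7]
tool_rot: [0.125, 0.699, 0.692, -0.127]
contact_force: [-1.2, 7.8, 10.5]
opening: 33.7
gripper_force: 91.4
```

arm_command --targets '[{"dp":[0.0002,0,0.0006],"dr":[0,0,0],"claw":0.3},{"dp":[0,0,0],"dr":[0,0,0],"claw":0.3}]'

```text
clock: 15.3
tcp_pos: [478.3, 275.8, 198.6]
tool_rot: [0.126, 0.699, 0.692, -0.127]
contact_force: [-4.1, 8.1, 20.7]
opening: 33.8
gripper_force: 92.6
```

arm_command --targets '[{"dp":[0.0002,0,0.0006],"dr":[0,0,0],"claw":0.3},{"dp":[0,0,0],"dr":[0,0,0],"claw":0.3}]'

```text
clock: 15.5
tcp_pos: [478.3, 275.8, 198.5]
tool_rot: [0.126, 0.699, 0.692, -0.127]
contact_force: [-6.5, 9.1, 30.3]
opening: 33.6
gripper_force: 93.6
```

Seated on the saddles at 30 N, so I'll back off, then ease +y until the stop takes over the pad force.

arm_command --targets '[{"dp":[-0.0002,0,-0.0006],"dr":[0,0,0],"claw":0.3},{"dp":[-0.0002,0,-0.0006],"dr":[0,0,0],"claw":0.3},{"dp":[-0.0001,0,-0.0003],"dr":[0,0,0],"claw":0.3},{"dp":[0,0,0],"dr":[0,0,0],"claw":0.3}]'

```text
clock: 15.9
tcp_pos: [478.4, 275.7, 198.8]
tool_rot: [0.125, 0.699, 0.692, -0.127]
contact_force: [-0.8, 6.8, 5.0]
opening: 33.8
gripper_force: 90.2
```

arm_command --targets '[{"dp":[0.0005,0,-0.0002],"dr":[0,0,0],"claw":0.3},{"dp":[0.0005,0,-0.0002],"dr":[0,0,0],"claw":0.3},{"dp":[0,0,0],"dr":[0,0,0],"claw":0.3}]'

```text
clock: 16.2
tcp_pos: [478.3, 276.6, 198.6]
tool_rot: [0.125, 0.699, 0.692, -0.128]
contact_force: [2.5, 2.8, 5.9]
opening: 33.8
gripper_force: 90.4
```

arm_command --targets '[{"dp":[0.0005,0,-0.0002],"dr":[0,0,0],"claw":0.3},{"dp":[0,0,0],"dr":[0,0,0],"claw":0.3}]'

```text
clock: 16.4
tcp_pos: [478.4, 277.0, 198.6]
tool_rot: [0.125, 0.699, 0.692, -0.128]
contact_force: [3.3, 2.8, 4.3]
opening: 33.9
gripper_force: 90.4
```

arm_command --targets '[{"dp":[0.0005,0,-0.0002],"dr":[0,0,0],"claw":0.3},{"dp":[0,0,0],"dr":[0,0,0],"claw":0.3}]'

```text
clock: 16.6
tcp_pos: [478.3, 277.6, 198.6]
tool_rot: [0.125, 0.699, 0.692, -0.128]
contact_force: [2.6, 2.1, 5.2]
opening: 33.4
gripper_force: 90.4
```

arm_command --targets '[{"dp":[0.0005,0,-0.0002],"dr":[0,0,0],"claw":0.3},{"dp":[0,0,0],"dr":[0,0,0],"claw":0.3}]'

```text
clock: 16.8
tcp_pos: [478.3, 278.1, 198.6]
tool_rot: [0.125, 0.699, 0.692, -0.128]
contact_force: [3.4, 1.6, 5.7]
opening: 33.7
gripper_force: 90.4
```

arm_command --targets '[{"dp":[0.0005,0,-0.0002],"dr":[0,0,0],"claw":0.3},{"dp":[0,0,0],"dr":[0,0,0],"claw":0.3}]'

```text
clock: 17.0
tcp_pos: [478.3, 278.3, 198.5]
tool_rot: [0.126, 0.699, 0.692, -0.128]
contact_force: [4.7, -1.4, 5.9]
opening: 34.1
gripper_force: 90.2
```

```bash
python3 s.py 6 52 155
```

```text
t 17.0 q [ 0.51  0.72  1.64 -0.37  1.    0.75] F [ 4.7 -1.4  5.9] open 34.1
[[ 1.00000e-02  1.00000e+00 -5.00000e-03  4.78327e+02]
 [ 9.36000e-01 -1.10000e-02 -3.53000e-01  2.78336e+02]
 [-3.53000e-01 -2.00000e-03 -9.36000e-01  1.98550e+02]]
grasp [477.5 223.6  53.5]
top 585 inl 346 x0,slope,z0,slope [ 4.76326e+02  2.00000e-02  5.24450e+01 -2.50000e-02] min y [156.2 156.4 156.5 156.6] resid 0.62
   low pts y (base disc) [155.2 156.1 156.2 156.3 156.3]
side 340 inl 148 x0,slope,z0,slope [4.75646e+02 3.80000e-02 5.11040e+01 4.00000e-03] min y [155.2 155.6 156.1 156.7] resid 0.72
   low pts y (base disc) [155.  155.2 155.4 155.4 155.6]
```

Fy has changed sign and the step stalled, so the mouth is on the stop. Release.

arm_command --targets '[{"dp":[0,0,0],"dr":[0,0,0],"claw":0.4},{"dp":[0,0,0],"dr":[0,0,0],"claw":0.46},{"dp":[0,0,0],"dr":[0,0,0],"claw":0.55},{"dp":[0,0,0],"dr":[0,0,0],"claw":0.7},{"dp":[0,0,0],"dr":[0,0,0],"claw":0.7},{"dp":[0,0,0],"dr":[0,0,0],"claw":0.7}]'

```text
clock: 17.7
tcp_pos: [478.0, 278.6, 198.3]
tool_rot: [0.125, 0.699, 0.692, -0.128]
contact_force: [0.3, 0.4, 0.2]
opening: 59.9
gripper_force: 0.0
```

arm_command --targets '[{"dp":[-0.0035,0,-0.0094],"dr":[0,0,0],"claw":0.7},{"dp":[-0.007,0,-0.0188],"dr":[0,0,0],"claw":0.7},{"dp":[-0.0105,0,-0.0282],"dr":[0,0,0],"claw":0.7},{"dp":[-0.0105,0,-0.0282],"dr":[0,0,0],"claw":0.7},{"dp":[-0.0105,0,-0.0282],"dr":[0,0,0],"claw":0.7},{"dp":[-0.0105,0,-0.0282],"dr":[0,0,0],"claw":0.7},{"dp":[-0.0105,0,-0.0282],"dr":[0,0,0],"claw":0.7},{"dp":[-0.0105,0,-0.0282],"dr":[0,0,0],"claw":0.7}]'

```text
clock: 18.5
tcp_pos: [478.1, 279.2, 411.1]
tool_rot: [0.125, 0.699, 0.692, -0.128]
contact_force: [-0.0, 0.5, -0.3]
opening: 59.8
gripper_force: 0.0
```

```bash
python3 s.py 7 52 150
python3 - <<'E'
from m import *
for n in("top","side"):
    P=cloud(n,np.load(n+"7.npy")).reshape(-1,3)
    Q=P[(abs(P[:,0]-476)<22)&(P[:,1]>172)&(P[:,1]<255)&(P[:,2]>48)&(P[:,2]<74)]
    f=lambda v:np.hypot(Q[:,0]-v[0]-v[1]*(Q[:,1]-210),Q[:,2]-v[2]-v[3]*(Q[:,1]-210))-18
    s=least_squares(f,[476,0,52,0],loss="soft_l1",f_scale=.5); print(n,len(Q),s.x.round(3),np.median(abs(s.fun)))
    Q=P[(abs(P[:,0]-476)<25)&(P[:,1]>285)&(P[:,1]<325)&(P[:,2]>40)]
    for y in range(290,320,3):
        w=Q[abs(Q[:,1]-y)<1.5]; print(y,len(w),w[:,2].max().round(1) if len(w) else 0,end="; ")
E
```

```text
t 18.5 q [ 0.51  0.44  1.45 -0.31  1.44  0.59] F [-0.   0.5 -0.3] open 59.8
[[ 1.00000e-02  1.00000e+00 -6.00000e-03  4.78087e+02]
 [ 9.36000e-01 -1.10000e-02 -3.52000e-01  2.79212e+02]
 [-3.52000e-01 -2.00000e-03 -9.36000e-01  4.11112e+02]]
grasp [477.2 224.7 266. ]
top 552 inl 316 x0,slope,z0,slope [ 4.76353e+02  4.00000e-03  5.24610e+01 -1.70000e-02] min y [156.  156.2 156.3 156.6] resid 0.62
   low pts y (base disc) [150.3 150.6 150.7 150.8 151.3]
side 333 inl 124 x0,slope,z0,slope [4.75833e+02 2.40000e-02 5.08660e+01 5.40000e-02] min y [155.6 155.9 156.1 156.4] resid 0.68
   low pts y (base disc) [150.3 150.6 152.1 153.1 154. ]
top 840 [ 4.7655e+02  1.0000e-03  5.2147e+01 -7.0000e-03] 0.7307193511679895
290 11 60.6; 293 10 61.4; 296 12 59.5; 299 11 59.0; 302 12 60.8; 305 8 59.7; 308 55 60.6; 311 20 61.4; 314 19 60.2; 317 10 60.0; side 356 [ 4.76762e+02 -1.00000e-03  5.19440e+01 -1.20000e-02] 1.0082044515475452
290 3 58.3; 293 5 61.5; 296 5 60.2; 299 3 56.1; 302 6 58.4; 305 12 61.2; 308 37 61.6; 311 38 59.9; 314 12 59.3; 317 12 59.2;
```

View pics/c7.png

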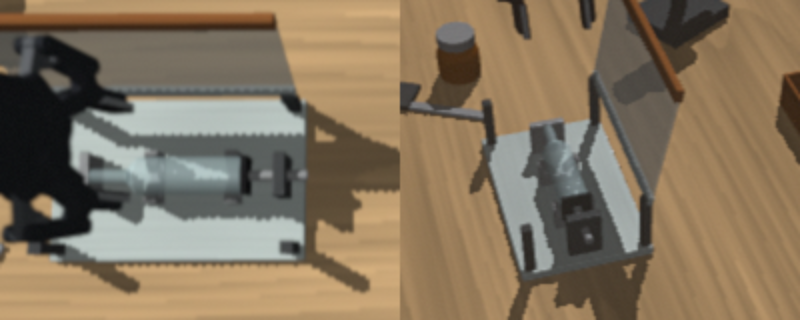

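The blank lies on the saddle axis: the fit gives x 476.5, z 52 and level, with base and pad touching at crop (243,175) and the mouth at the stop (95,175). The gripper is clear. Next I'll plan the move over the guard with the tool vertical and the fingers shut.

Run:
```python
from kin import *
T=cur();q=robot.get_obs()["q"]
for s in(1,-1):
    y=np.array([0,s,0.]);z=np.array([0,0,-1.]);R=Ro.from_matrix(np.c_[np.cross(y,z),y,z])
    print("sign",s); T1,q1=seg(T,[560,250,470],R,13,0,q)
    T2,q2=seg(T1,[630,232,470],R,3,0,q1); seg(T2,[630,232,378],R,4,0,q2)
    for x in([600,232,378],[500,232,320],[436,232,255]): print(IK(p,np.array(x,float),R,q2))
```

```text
t 18.6 q [ 0.51  0.44  1.45 -0.31  1.44  0.59] F [ 0.1 -0.2 -0.9] open 59.9
sign 1
13 x {"dp": [-0.0073, 0.0031, -0.0032], "dr": [-0.0215, 0.0217, -0.1203], "claw": 0} |dp| 0.009 |dr| 0.124
  tcp [486. 268. 424.] tip [492. 216. 260.] q [ 0.48  0.41  1.46 -0.3   1.39  0.31] e 0.0
  tcp [495. 259. 435.] tip [506. 215. 267.] q [ 0.45  0.39  1.45 -0.26  1.36  0.03] e 0.0
  tcp [508. 251. 444.] tip [521. 218. 275.] q [ 0.41  0.38  1.43 -0.21  1.34 -0.26] e 0.0
  tcp [522. 247. 452.] tip [534. 224. 281.] q [ 0.38  0.38  1.4  -0.15  1.34 -0.55] e 0.0
  tcp [537. 245. 460.] tip [546. 233. 288.] q [ 0.35  0.39  1.36 -0.09  1.36 -0.84] e 0.0
  tcp [553. 247. 467.] tip [556. 244. 294.] q [ 0.33  0.41  1.31 -0.03  1.41 -1.12] e 0.0
  tcp [560. 250. 470.] tip [560. 250. 297.] q [ 0.32  0.42  1.28  0.    1.44 -1.25] e 0.0
3 x {"dp": [-0.0233, -0.0059, 0.0001], "dr": [0.0002, -0.0, -0.0], "claw": 0} |dp| 0.024 |dr| 0.0
  tcp [607. 238. 470.] tip [607. 238. 297.] q [ 0.28  0.48  1.18  0.    1.48 -1.29] e 0.0
  tcp [630. 232. 470.] tip [630. 232. 297.] q [ 0.26  0.51  1.13 -0.    1.5  -1.31] e 0.0
4 
[... 1770 characters left out ...]
0.023], "dr": [0.0, -0.0, 0.0], "claw": 0} |dp| 0.023 |dr| 0.0
  tcp [630. 232. 424.] tip [630. 232. 251.] q [ 0.26  0.55  1.19 -0.    1.4   1.83] e 0.0
  tcp [630. 232. 378.] tip [630. 232. 205.] q [ 0.26  0.58  1.25 -0.    1.3   1.83] e 0.0
(array([ 2.76177980e-01,  5.44023130e-01,  1.33011592e+00, -1.91805436e-17,
        1.26745360e+00,  1.84697431e+00]), np.float64(2.8018448399518706e-13))
(array([3.26096065e-01, 4.90991902e-01, 1.62816656e+00, 2.81767763e-17,
       1.02243419e+00, 1.89689239e+00]), np.float64(1.2305839413495997e-13))
(array([ 3.68033200e-01,  5.29150006e-01,  1.82545373e+00, -4.71615330e-17,
        7.86988919e-01,  1.93882953e+00]), np.float64(2.202432890370251e-13))
```

arm_command --targets '[{"dp":[-0.0073,0.0031,-0.0032],"dr":[-0.0215,0.0217,-0.1203],"claw":0},{"dp":[-0.0073,0.0031,-0.0032],"dr":[-0.0215,0.0217,-0.1203],"claw":0},{"dp":[-0.0073,0.0031,-0.0032],"dr":[-0.0215,0.0217,-0.1203],"claw":0},{"dp":[-0.0073,0.0031,-0.0032],"dr":[-0.0215,0.0217,-0.1203],"claw":0},{"dp":[-0.0073,0.0031,-0.0032],"dr":[-0.0215,0.0217,-0.1203],"claw":0},{"dp":[-0.0073,0.0031,-0.0032],"dr":[-0.0215,0.0217,-0.1203],"claw":0},{"dp":[-0.0073,0.0031,-0.0032],"dr":[-0.0215,0.0217,-0.1203],"claw":0},{"dp":[-0.0073,0.0031,-0.0032],"dr":[-0.0215,0.0217,-0.1203],"claw":0}]'

```text
clock: 19.4
tcp_pos: [521.7, 246.4, 447.9]
tool_rot: [0.051, 0.293, 0.953, -0.055]
contact_force: [0.2, -0.1, -0.2]
opening: -0.3
gripper_force: 0.0
```

arm_command --targets '[{"dp":[-0.0073,0.0031,-0.0032],"dr":[-0.0215,0.0217,-0.1203],"claw":0},{"dp":[-0.0073,0.0031,-0.0032],"dr":[-0.0215,0.0217,-0.1203],"claw":0},{"dp":[-0.0073,0.0031,-0.0032],"dr":[-0.0215,0.0217,-0.1203],"claw":0},{"dp":[-0.0073,0.0031,-0.0032],"dr":[-0.0215,0.0217,-0.1203],"claw":0},{"dp":[-0.0073,0.0031,-0.0032],"dr":[-0.0215,0.0217,-0.1203],"claw":0},{"dp":[0,0,0],"dr":[0,0,0],"claw":0}]'

```text
clock: 20.0
tcp_pos: [560.6, 249.4, 465.5]
tool_rot: [-0.003, -0.001, 1.0, -0.001]
contact_force: [0.1, 0.2, -0.2]
opening: 0.3
gripper_force: 0.0
```

arm_command --targets '[{"dp":[-0.024,-0.006,0],"dr":[0,0,0],"claw":0},{"dp":[-0.024,-0.006,0],"dr":[0,0,0],"claw":0},{"dp":[-0.024,-0.006,0],"dr":[0,0,0],"claw":0},{"dp":[0,0,0],"dr":[0,0,0],"claw":0},{"dp":[0,0,0.023],"dr":[0,0,0],"claw":0},{"dp":[0,0,0.023],"dr":[0,0,0],"claw":0},{"dp":[0,0,0.023],"dr":[0,0,0],"claw":0},{"dp":[0,0,0.023],"dr":[0,0,0],"claw":0}]'

```text
clock: 20.8
tcp_pos: [630.5, 231.5, 372.1]
tool_rot: [-0.003, 0.002, 1.0, -0.002]
contact_force: [0.6, -0.1, -0.6]
opening: 0.2
gripper_force: 0.0
```

arm_command --targets '[{"dp":[0,0,0],"dr":[0,0,0],"claw":0}]'

```text
clock: 20.9
tcp_pos: [629.9, 231.3, 370.0]
tool_rot: [-0.005, 0.001, 1.0, -0.002]
contact_force: [-1.3, -0.9, -0.1]
opening: 0.2
gripper_force: 0.0
```

Run:
```python
from kin import *
T=cur();print(T.round(3)[:3])
# planned TCP positions over guard angle
h=np.array([548.,82.]); rows=[]
for f in np.r_[np.linspace(1.75,np.pi/2,4),np.linspace(1.5,0,28)]:
    if f>=1.57: xc,zt=h[0]-161*np.cos(f)+8*np.sin(f)+11,205
    else: xc,zt=h[0]-123*np.cos(f)+5*np.sin(f)+11,h[1]+123*np.sin(f)+5*np.cos(f)
    rows.append((xc,zt+173))
r=np.array(rows); 
for a,b in zip(r,np.diff(r,axis=0)): print(a.round(),b.round(1))
for n in("top","side"): p_,d=robot.snapshot(n); cv2.imwrite(f"pics/{n}8.png",p_[:,:,::-1])
a,b=cv2.imread("pics/top8.png")[120:320,40:300],cv2.imread("pics/side8.png")[40:240,130:390]
cv2.imwrite("pics/c8.png",cv2.resize(np.hstack([a,b]),None,fx=1.5,fy=1.5))
```

```text
t 20.9 q [ 0.26  0.59  1.26 -0.    1.3  -1.3 ] F [-1.3 -0.9 -0.1] open 0.2
[[-1.00000e+00  3.00000e-03 -1.10000e-02  6.29919e+02]
 [ 3.00000e-03  1.00000e+00 -5.00000e-03  2.31272e+02]
 [ 1.10000e-02 -5.00000e-03 -1.00000e+00  3.70000e+02]]
[596. 378.] [-9.4  0. ]
[586. 378.] [-9.5  0. ]
[577. 378.] [-9.6  0. ]
[567. 378.] [-11.7   0. ]
[555. 378.] [-6.8 -0.4]
[548. 378.] [-6.8 -0.8]
[542. 377.] [-6.7 -1.2]
[535. 376.] [-6.7 -1.5]
[528. 374.] [-6.6 -1.9]
[522. 372.] [-6.5 -2.3]
[515. 370.] [-6.3 -2.6]
[509. 367.] [-6.2 -3. ]
[503. 364.] [-6.  -3.3]
[497. 361.] [-5.8 -3.6]
[491. 358.] [-5.6 -3.9]
[485. 354.] [-5.4 -4.2]
[480. 349.] [-5.1 -4.5]
[475. 345.] [-4.9 -4.8]
[470. 340.] [-4.6 -5.1]
[465. 335.] [-4.3 -5.3]
[461. 330.] [-4.  -5.5]
[457. 324.] [-3.7 -5.8]
[453. 318.] [-3.4 -6. ]
[450. 312.] [-3.  -6.1]
[447. 306.] [-2.7 -6.3]
[444. 300.] [-2.3 -6.4]
[442. 294.] [-2.  -6.6]
[440. 287.] [-1.6 -6.7]
[439. 280.] [-1.2 -6.7]
[437. 274.] [-0.8 -6.8]
[436. 267.] [-0.5 -6.8]
```

View pics/c8.png

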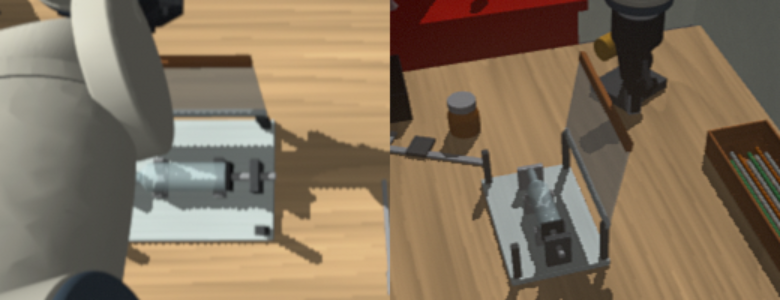

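The side crop shows the shut gripper just behind the guard, about (630,95), below its top edge; the blank is undisturbed. I'll pull the guard towards the robot.

arm_command --targets '[{"dp":[0.01,0,0],"dr":[0,0,0],"claw":0},{"dp":[0.01,0,0],"dr":[0,0,0],"claw":0},{"dp":[0.008,0,0],"dr":[0,0,0],"claw":0},{"dp":[0.008,0,0],"dr":[0,0,0],"claw":0},{"dp":[0.008,0,0],"dr":[0,0,0],"claw":0},{"dp":[0.008,0,0],"dr":[0,0,0],"claw":0},{"dp":[0.008,0,0],"dr":[0,0,0],"claw":0}]'

```text
clock: 21.7
tcp_pos: [572.6, 231.4, 376.8]
tool_rot: [0.001, 0.0, 1.0, -0.0]
contact_force: [5.6, -2.1, 34.5]
opening: 0.4
gripper_force: 6.9
```

arm_command --targets '[{"dp":[0.008,0,0],"dr":[0,0,0],"claw":0},{"dp":[0.007,0,0],"dr":[0,0,0],"claw":0},{"dp":[0.0065,0,0],"dr":[0,0,0],"claw":0},{"dp":[0.0065,0,0.0005],"dr":[0,0,0],"claw":0},{"dp":[0.0065,0,0.001],"dr":[0,0,0],"claw":0},{"dp":[0.0065,0,0.0015],"dr":[0,0,0],"claw":0},{"dp":[0.006,0,0.0015],"dr":[0,0,0],"claw":0}]'

```text
clock: 22.4
tcp_pos: [524.0, 231.4, 368.8]
tool_rot: [-0.003, 0.0, 1.0, -0.001]
contact_force: [3.7, 2.8, 0.0]
opening: -0.4
gripper_force: 1.5
```

Run:
```python
from kin import *
T=cur();print(T.round(3)[:3])
p_,d=robot.snapshot("side"); cv2.imwrite("pics/side9.png",p_[:,:,::-1])
P=cloud("side",d).reshape(-1,3); hsv=cv2.cvtColor(p_,cv2.COLOR_RGB2HSV).reshape(-1,3)
m=(hsv[:,0]<16)&(hsv[:,1]>140)&(P[:,2]>85)&(P[:,2]<260)&(P[:,0]>370)&(P[:,0]<620)&(P[:,1]>90)&(P[:,1]<370)
Q=P[m]; print(len(Q),Q.mean(0) if len(Q) else 0); e=np.median(Q,0); print("phi~",np.arctan2(e[2]-82,548-e[0])-np.arctan2(6,153))
```

```text
t 22.4 q [ 0.31  0.46  1.52 -0.    1.17 -1.26] F [3.7 2.8 0. ] open -0.4
[[-1.00000e+00  0.00000e+00 -6.00000e-03  5.23958e+02]
 [ 0.00000e+00  1.00000e+00 -3.00000e-03  2.31366e+02]
 [ 6.00000e-03 -3.00000e-03 -1.00000e+00  3.68827e+02]]
137 [496.93456614 266.91969114 233.96203602]
phi~ 1.2068179768403566
```

The guard follows, now at about 1.21 rad. I'll continue along the arc.

arm_command --targets '[{"dp":[0.0064,0,0.0024],"dr":[0,0,0],"claw":0},{"dp":[0.0063,0,0.0027],"dr":[0,0,0],"claw":0},{"dp":[0.0062,0,0.003],"dr":[0,0,0],"claw":0},{"dp":[0.006,0,0.0033],"dr":[0,0,0],"claw":0},{"dp":[0.0058,0,0.0036],"dr":[0,0,0],"claw":0},{"dp":[0.0056,0,0.0039],"dr":[0,0,0],"claw":0},{"dp":[0.0054,0,0.0042],"dr":[0,0,0],"claw":0},{"dp":[0.0051,0,0.0045],"dr":[0,0,0],"claw":0}]'

```text
clock: 23.25
tcp_pos: [477.1, 231.2, 341.4]
tool_rot: [-0.003, 0.0, 1.0, -0.001]
contact_force: [2.5, 0.9, 1.1]
opening: -0.2
gripper_force: 1.2
```

arm_command --targets '[{"dp":[0.0049,0,0.0048],"dr":[0,0,0],"claw":0},{"dp":[0.0046,0,0.0051],"dr":[0,0,0],"claw":0},{"dp":[0.0043,0,0.0053],"dr":[0,0,0],"claw":0},{"dp":[0.004,0,0.0055],"dr":[0,0,0],"claw":0},{"dp":[0.0037,0,0.0058],"dr":[0,0,0],"claw":0},{"dp":[0.0034,0,0.006],"dr":[0,0,0],"claw":0}]'

```text
clock: 23.85
tcp_pos: [452.2, 231.1, 308.9]
tool_rot: [-0.003, 0.0, 1.0, -0.001]
contact_force: [2.5, -0.1, 1.8]
opening: -0.0
gripper_force: 1.0
```

```bash
cat > g.py <<'E'
from kin import *
T=cur();print(T.round(3)[:3,3])
p_,d=robot.snapshot("side"); cv2.imwrite("pics/side_g.png",p_[:,:,::-1])
P=cloud("side",d).reshape(-1,3); hsv=cv2.cvtColor(p_,cv2.COLOR_RGB2HSV).reshape(-1,3)
m=(hsv[:,0]<16)&(hsv[:,1]>140)&(P[:,2]>75)&(P[:,2]<260)&(P[:,0]>370)&(P[:,0]<620)&(P[:,1]>90)&(P[:,1]<370)
Q=P[m]; e=np.median(Q,0); print(len(Q),e,"phi~",np.arctan2(e[2]-82,548-e[0])-np.arctan2(6,153))
E
python3 g.py
```

```text
t 23.85 q [ 0.36  0.46  1.74 -0.    0.95 -1.22] F [ 2.5 -0.1  1.8] open -0.0
[452.202 231.149 308.916]
169 [409.89002117 294.55056354 152.93753739] phi~ 0.43529707994562455
```

arm_command --targets '[{"dp":[0.002,0,0.0045],"dr":[0,0,0],"claw":0},{"dp":[0.0018,0,0.0045],"dr":[0,0,0],"claw":0},{"dp":[0.0016,0,0.0045],"dr":[0,0,0],"claw":0},{"dp":[0.0014,0,0.0045],"dr":[0,0,0],"claw":0},{"dp":[0.0012,0,0.0045],"dr":[0,0,0],"claw":0},{"dp":[0.001,0,0.0045],"dr":[0,0,0],"claw":0},{"dp":[0.0008,0,0.0045],"dr":[0,0,0],"claw":0},{"dp":[0.0006,0,0.0045],"dr":[0,0,0],"claw":0}]'

```text
clock: 24.7
tcp_pos: [441.8, 231.1, 273.1]
tool_rot: [-0.003, 0.0, 1.0, -0.001]
contact_force: [-0.6, 0.4, 2.1]
opening: 0.2
gripper_force: 0.9
```

arm_command --targets '[{"dp":[0.0004,0,0.003],"dr":[0,0,0],"claw":0},{"dp":[0.0002,0,0.003],"dr":[0,0,0],"claw":0},{"dp":[0,0,0],"dr":[0,0,0],"claw":0}]'

```text
clock: 25.0
tcp_pos: [441.3, 231.1, 267.1]
tool_rot: [-0.003, 0.0, 1.0, -0.001]
contact_force: [-0.3, -0.3, 0.5]
opening: 0.1
gripper_force: 0.0
```

```bash
python3 g.py
```

```text
t 25.0 q [ 0.36  0.51  1.8  -0.    0.83 -1.21] F [-0.3 -0.3  0.5] open 0.1
[441.286 231.066 267.144]
198 [394.65271854 282.84862371  98.22940643] phi~ 0.06624621352030624
```

Nearly closed. I'll press down in 1 mm steps until it rests on the posts.

arm_command --targets '[{"dp":[0,0,0.0015],"dr":[0,0,0],"claw":0},{"dp":[0,0,0.0015],"dr":[0,0,0],"claw":0},{"dp":[0,0,0.001],"dr":[0,0,0],"claw":0},{"dp":[0,0,0],"dr":[0,0,0],"claw":0}]'

```text
clock: 25.45
tcp_pos: [441.3, 231.1, 263.4]
tool_rot: [-0.003, 0.0, 1.0, -0.001]
contact_force: [-0.3, 0.6, -1.0]
opening: -0.1
gripper_force: 0.0
```

arm_command --targets '[{"dp":[0,0,0.001],"dr":[0,0,0],"claw":0},{"dp":[0,0,0.001],"dr":[0,0,0],"claw":0},{"dp":[0,0,0],"dr":[0,0,0],"claw":0}]'

```text
clock: 25.75
tcp_pos: [441.2, 231.1, 261.4]
tool_rot: [-0.003, 0.0, 1.0, -0.001]
contact_force: [-0.6, 0.6, 0.2]
opening: -0.2
gripper_force: 0.0
```

arm_command --targets '[{"dp":[0,0,0.001],"dr":[0,0,0],"claw":0},{"dp":[0,0,0],"dr":[0,0,0],"claw":0}]'

```text
clock: 25.95
tcp_pos: [441.2, 231.1, 260.5]
tool_rot: [-0.003, 0.0, 1.0, -0.001]
contact_force: [-0.3, 0.2, 1.2]
opening: 0.0
gripper_force: 0.5
```

```bash
python3 g.py
```

```text
t 25.95 q [ 0.36  0.52  1.81 -0.    0.81 -1.21] F [-0.3  0.2  1.2] open 0.0
[441.227 231.062 260.466]
193 [394.28344268 283.79123297  89.5731129 ] phi~ 0.010031330807939748
```

arm_command --targets '[{"dp":[0,0,0.0005],"dr":[0,0,0],"claw":0},{"dp":[0,0,0],"dr":[0,0,0],"claw":0}]'

```text
clock: 26.2
tcp_pos: [441.2, 231.1, 260.3]
tool_rot: [-0.003, 0.0, 1.0, -0.001]
contact_force: [-2.7, -1.3, 10.9]
opening: 0.4
gripper_force: 5.6
```

arm_command --targets '[{"dp":[0,0,0.0005],"dr":[0,0,0],"claw":0},{"dp":[0,0,0],"dr":[0,0,0],"claw":0}]'

```text
clock: 26.4
tcp_pos: [441.2, 231.1, 260.3]
tool_rot: [-0.003, 0.0, 1.0, -0.001]
contact_force: [-4.9, -2.2, 22.9]
opening: -0.4
gripper_force: 10.9
```

On the posts: the force rises with no further travel. Retreat upward and check.

arm_command --targets '[{"dp":[0,0,-0.001],"dr":[0,0,0],"claw":0},{"dp":[0,0,-0.005],"dr":[0,0,0],"claw":0},{"dp":[0,0,-0.02],"dr":[0,0,0],"claw":0},{"dp":[0,0,-0.03],"dr":[0,0,0],"claw":0},{"dp":[0,0,-0.03],"dr":[0,0,0],"claw":0},{"dp":[0,0,-0.03],"dr":[0,0,0],"claw":0},{"dp":[0,0,-0.03],"dr":[0,0,0],"claw":0},{"dp":[0,0,0],"dr":[0,0,0],"claw":0}]'

```text
clock: 27.2
tcp_pos: [442.7, 231.7, 409.2]
tool_rot: [-0.0, 0.0, 1.0, -0.0]
contact_force: [-0.0, 0.2, -0.8]
opening: 0.0
gripper_force: 0.0
```

```bash
python3 g.py
python3 - <<'E'
from kin import *
d=np.load; p_,d=robot.snapshot("top"); cv2.imwrite("pics/topf.png",p_[:,:,::-1])
P=cloud("side",robot.snapshot("side")[1]).reshape(-1,3)
for nm,c,z in(("dome",(597.7,-199.5),(55,72)),("bud",(512.8,-194.4),(90,140))):
    Q=P[(np.hypot(P[:,0]-c[0],P[:,1]-c[1])<32)&(P[:,2]>z[0])&(P[:,2]<z[1])];print(nm,len(Q),Q.mean(0).round(1))
    P0=cloud("side",np.load("side0.npy")).reshape(-1,3);Q=P0[(np.hypot(P0[:,0]-c[0],P0[:,1]-c[1])<32)&(P0[:,2]>z[0])&(P0[:,2]<z[1])];print("  start",Q.mean(0).round(1))
E
```

```text
t 27.2 q [ 0.36  0.31  1.64 -0.    1.19 -1.21] F [-0.   0.2 -0.8] open 0.0
[442.734 231.707 409.171]
380 [394.05119481 218.52245827  89.76450581] phi~ 0.011197333355960792
dome 94 [ 590.2 -211.    63.7]
  start [ 590.5 -210.9   63.6]
bud 77 [ 510.6 -199.4  111.4]
  start [ 510.5 -199.3  111.5]
```

View pics/side_g.png

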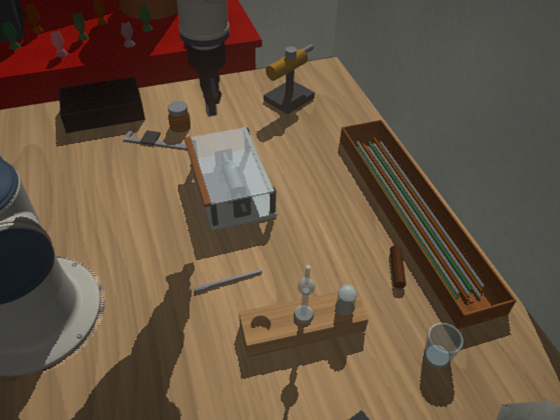

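The guard lies closed and level (strip at about (198,170)) with the blank visible in the cradle beneath it at (233,175). The bud (305,295) and dome (346,297) haven't moved, and the arm is clear. I'll hand it in.

```bash
python3 -c "
from cell import robot
print(robot.finish_job())"
```

```text
the job is handed in; nothing more can be done
None
```

I handed the job in at about 27 s of the 72 s allowed: the blank lies in the saddles with its mouth on the stop and the pad pushed in, the guard is closed on its posts, and the dome and bud stand where they were; the hand-in gave no verdict, so this rests on my own camera and force checks.

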